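# Empty the jeweller's scrap cup into the flap bin

## Task

Lift the scrap cup with the red bail straight up out of its tight tray pocket by that bail and stand it on the green mat; let go and take it again by its body. With the cup's own lip push the bin's orange flap inward and tip all three silver bars into the bin, then stand the empty cup upright on the green mat again and let go, with the flap fallen shut. Leave the blue cup in its pocket and the other things on the bench where they are.

Things in the scene. Friction and masses are not known exactly. Their poses are not given: they have to be found in the camera images.
- tray: Fixed wooden tray block, 190 (x) x 150 (y) x 47 mm high, with two open-topped pockets at x = 0, y = +40 and -40 mm, each 153.5 x 49.5 mm and 42 mm deep (floor 5 mm above the bench). A cup in a pocket is flush with the tray top, with 1.75 mm play each side: only its bail can be gripped. Origin: centre of the underside; z up.
- scrap_cup: Cup to empty: bare aluminium box 150 (x) x 46 (y) x 42 mm high, walls 3 mm, about 0.15 kg plus three bars, with a RED bail. Origin: centre of the underside; +x to the pouring end, z up. Floor 3 mm thick from the rear to x = -10, then a ramp climbs at 17.6 deg to the lip. Starts in either tray pocket, its +x along the tray's +x.
- scrap_cup_bail (a point): Centre of the red bail's top bar: round, 10 mm diameter, along the cup's y for 18 mm, then sloping down to both side walls. In the cup's frame at x = -22, y = 0, z = 67 mm, 25 mm over the rim, roughly over the centre of mass.
- scrap_cup_lip (a point): Middle of the pouring lip's edge, in the cup's frame at x = 75, y = 0, z = 30 mm (the side walls rise 12 mm higher there). With the cup pitched lip-down by 30 deg the bars stay in; they start to slide out at 43 to 53 deg, and 66 deg empties it surely.
- spare_cup: The other cup, empty, of the same shape and size, painted blue with a black bail, in the other pocket. Origin as for the scrap cup. Leave it there.
- bar1: Silver-coloured scrap bar 60 x 9 x 7 mm, 35 g, lying lengthwise in the scrap cup, loose. Origin: centre of the underside, x lengthwise.
- bar2: Second such bar.
- bar3: Third such bar.
- mat: Fixed green bench mat, 200 (x) x 140 (y) x 3 mm thick. Origin: centre of its underside, which lies on the bench; z up.
- bin: Fixed grey scrap bin, 160 (x) x 140 (y) x 182 mm high, walls 4 mm. Origin: centre of the underside; front faces its -x. Its top slopes at 45 deg from the front wall (x = -80, z = 90) up to x = 10, z = 180, flat behind. A fixed sill covers the slope up to x = -45, z = 125; from there to x = 10, z = 180 is the mouth, 132 mm wide, shut by the orange flap.
- bin_mouth (a point): Centre of the bin's mouth, on the slope, in the bin's frame at x = -17.5, y = 0, z = 152.5 mm. The way in is along the bin's (+1, 0, -1). The bars run out freely when the lip is about 60 mm inside, low in the mouth (the cup's underside just clear of the sill), so that the flap's free edge lies on the cup's side walls; a lip that only leans on the flap leaves the flap blocking them.
- flap_hinge (a point): Middle of the flap's hinge axis, which runs along the bin's y, at x = 10, z = 178 mm in the bin's frame.
- flap (a joint): Angle (rad) of the one-way orange flap, 128 mm wide, reaching 75 mm down the slope from its hinge at the mouth's upper edge. 0 is shut; it swings only inward and down, up to 1.3. A light spring shuts it by itself (0.03 N m at 0, 0.06 N m more per rad): 1 to 2 N at its middle push it open.
- jar: Bystander: small amber jar with a black cap, 48 mm across, 65 mm high, on the bench beyond the mat. Origin: centre of the underside.
- hammer: Bystander: hammer 220 mm long, lying on the bench beyond the tray. Origin: its middle, on the bench.
- ring_box: Bystander: small white open box, 70 x 70 x 30 mm. Origin: centre of the underside.
- bur_block: Bystander: light wooden block 90 x 50 x 30 mm with upright burs, about 85 mm high in all. Origin: centre of the underside.
- notebook: Bystander: black closed notebook 150 x 210 x 16 mm, left of the tray. Origin: centre of the underside.
- file: Bystander: slim tool with a black handle, 200 mm long, at the near right. Origin: its middle, on the bench.
Things that resemble listed ones, but are neither listed nor needed, are in the scene too. Of the things shaped like the mat, the green one is meant.

How it is judged:
By the outcome, as a careful person would: the job done as asked, in the order asked, and still so for the second after the job is handed in, with the robot touching nothing.
It also fails if it takes over 70 s, if anything falls off the work surface, if the arm or the gripper's body presses on something with over 40 N, if the wrist force passes 120 N, or if a joint passes its speed limit or range.

## Robot

A 6-joint arm with a two-finger parallel gripper is mounted at the origin on the work surface. World frame = base frame: x ahead of the robot, y to its left, z up, the work surface at z = 0. Lengths are in mm, angles in rad, forces in N, time in s.
With the tool pointing down it reaches from about 275 to 750 mm from the base axis. Payload 10.2 kg.
Tool frame: the origin (TCP) lies midway between the tips of the shut fingers; the grasp point (between the pads) lies 19 mm behind it (ctrl.pinch_z is the distance from the TCP to the grasp point, in mm); x points along the fingers, z is the direction in which the jaws open and shut, and the axes are right-handed (so a half turn about x gives the same grasp; the last joint's range is limited). The gripper opens to 85 mm and grips with 20 to 120 N. Pads are 22 mm wide; open, the fingers measure 114 mm over their backs; the gripper's body (76 mm by 85 mm) begins 54 mm behind the grasp point. The pads swing forward as they close: fully open they stand 13 mm farther back than shut.
Start: joints at [-1.555, 0.313, 1.498, -0, 1.331, -0.223], TCP at [124.168, -510.111, 231.294] pointing down, gripper open.
Joint ranges: [-2.94, 2.94], [-0.97, 2.17], [0.19, 2.56], [-1.23, 4.37], [0.02, 3.11], [-2.88, 2.88]. Speed limits (rad/s): [2.39, 2.39, 3.01, 3.14, 3.14, 3.14].

## Interface

Orientations are given as a unit quaternion [w, x, y, z].
In Python, from rig import ctrl, capture, workorder, nets gives the robot as it stands. The module is installed in compiled form; this text tells all that it offers.
- The arm moves only by the tool send_rows, never from a script. Its argument "rows" is text: rows parted by semicolons, each of 5 numbers parted by spaces: the opening, from 0 (shut) to 1 (fully open), then the shift along the tool's x, y, z in cm, then the turn about the tool's x in units of 5 degrees (1.0 is 5 degrees). In form: grip x y z yaw; .... A call has 1 to 12 rows; each row is the pose to reach, as a shift and turn from the pose commanded when the call began, along the tool's axes at that moment; what a row does not reach only later rows make up. A row lasts 1/10 s, in which the tool goes at most 50 mm and 8.59 degrees, less where a joint would pass 70% of its speed; a pose out of reach is approached as far as the arm can. A call with a gripper value outside its range is refused whole. The fingers move at their own pace and stop on an object; "grip_force" is the grip in N (left out, the last holds). Time passes only in rows, so rows that repeat a pose let the fingers close. It gives the time, the measured TCP pose, the force and the opening at its end, in the units of the state.
- ctrl.sense(): the state, without advancing time (a new reading comes with each control period).
- capture(name): name is "scene" or "side" or "wrist"; returns a dict with "pixels" (420x560x3 uint8, red, green, blue), "intrinsics" (3x3 intrinsics, pixels), "view" (4x4, takes a point from world to camera coordinates); the wrist camera has in their place "mount" (4x4, takes a point from camera to tool coordinates, whose origin is the TCP and whose axes are the tool frame's). Camera axes: x right, y down, z forward; pixel columns grow to the right and rows downward; lengths in mm; the calibration is good to about 2 mm. A picture is of the moment at which its call begins: read the wrist's pose just before it. There is no depth.
- workorder.finish_job(): hands the job in, once; it reports no verdict.
Trained networks look in a picture, given as the dict that the camera call returned (one of the last four; its "shot" number tells which), for a name from the list of things; names that differ only in an ending like _2 or _b are one class to them, and where a whole thing is asked for, a point or a joint stands for the part that bears it (a point fixed in the world has none). Each returns a list of dicts, best first, with "confidence" (0 to 1); they miss things now and then, are a little off and sometimes report something else, mostly with a low value. They report only what shows in the picture. A call takes as long as a camera call. They do not tell look-alikes from the thing itself.
- nets.boxes_of(picture, target): "location" ([x, y, z] in mm, in world coordinates, good to about 4 mm: the middle of the surface that is visible of it).
- nets.spot_point(picture, target): "location" ([x, y, z] in mm, in world coordinates, good to about 4 mm: a listed point, or the origin of a listed thing).
The state is a dict: "time_s": time; "joints": joint angles; "dq": joint speeds; "tau": joint torques, N m; "eef_pos": TCP position; "ee_rot": TCP orientation; "force": force on the tool from outside, world axes, zero at the start; "wrist_torque": the same for the moment, N m; "grip_width": opening from 0.0 (shut) to 1.0 (fully open).
Only numpy, scipy, OpenCV 4.12 (cv2) and the standard library are available. Lean on these libraries where they do the work, as an engineer would, in place of code of your own. Each camera call takes 0.05 s, during which the arm holds its last target.

## Working session

There is one attempt and no reset: what is moved stays moved. The work goes in short steps, Python scripts to look and compute and a tool call to move; the robot and the scene stay as the last step left them, time stands still between calls to the robot, and variables do not carry over. Pictures are saved under pics/ and viewed, and the job is handed in when it is done.

Besides the shell and the picture viewer there is one more tool, called after "Call:" as name(argument=value, ...) on one line, values as JSON. send_rows: Moves the arm, as the interface text tells. Its arguments: {"type":"object","properties":{"rows":{"type":"string"},"grip_force":{"type":"number"}},"required":["rows"]}

```bash
mkdir -p pics; ls
cat > h.py <<'E'
import numpy as np,cv2,json
from rig import ctrl,capture,workorder,nets
def save(c,n): cv2.imwrite('pics/'+n,cv2.cvtColor(c['pixels'],cv2.COLOR_RGB2BGR))
def R(q):
    from scipy.spatial.transform import Rotation as r
    return r.from_quat([q[1],q[2],q[3],q[0]]).as_matrix()
E
python3 - <<'E'
from h import *
s=ctrl.sense();print(s, ctrl.pinch_z);print(R(s['ee_rot']).round(3))
a=capture('scene');save(a,'s1.png');
for n in ['scrap_cup','scrap_cup_bail','scrap_cup_lip','spare_cup','tray','mat','bin','bin_mouth','flap_hinge','jar','bur_block']:
    print('scene',n,[(np.round(d['location'],0).tolist(),round(d['confidence'],2)) for d in nets.spot_point(a,n)][:4])
b=capture('side');save(b,'d1.png')
for n in ['scrap_cup','scrap_cup_bail','scrap_cup_lip','spare_cup','tray','mat','bin','bin_mouth','flap_hinge']:
    print('side',n,[(np.round(d['location'],0).tolist(),round(d['confidence'],2)) for d in nets.spot_point(b,n)][:4])
print(ctrl.sense()['time_s'])
E
```

```text
pics
{'time_s': 0.0, 'joints': array([-1.55537109e+00,  3.13491387e-01,  1.49845238e+00,  3.76965995e-05,
        1.33101696e+00, -2.23375597e-01]), 'dq': array([-6.86164053e-05,  1.07076657e-03,  3.18455587e-04,  1.49343791e-05,
       -8.31272437e-04, -1.03297720e-03]), 'tau': array([-1.21969679e-03, -4.12270939e+01, -2.59748358e+01, -2.11021547e-04,
        4.10325069e-03, -5.09018278e-06]), 'eef_pos': array([ 124.18804071, -509.82888143,  230.70814712]), 'ee_rot': array([ 0.55570186,  0.43726788,  0.5562911 , -0.43650023]), 'force': array([ 0.53193706,  0.62944715, -0.58446419]), 'wrist_torque': array([-0.02766484, -0.0235765 ,  0.0110206 ]), 'grip_width': 1.0021937991829963} 18.700000000000003
[[ 0.     0.972  0.237]
 [ 0.001  0.237 -0.972]
 [-1.     0.    -0.001]]
scene scrap_cup [([449.0, 218.0, 8.0], 0.71)]
scene scrap_cup_bail [([428.0, 222.0, 74.0], 0.59)]
scene scrap_cup_lip [([521.0, 210.0, 31.0], 0.65)]
scene spare_cup [([460.0, 301.0, 4.0], 0.81), ([521.0, 209.0, 32.0], 0.52)]
scene tray [([454.0, 262.0, 3.0], 0.96)]
scene mat [([559.0, -16.0, 3.0], 0.81), ([260.0, -223
[... 171 characters left out ...]
]
scene flap_hinge [([518.0, 211.0, 30.0], 0.73), ([534.0, -306.0, 177.0], 0.67)]
scene jar [([753.0, 110.0, 0.0], 0.51)]
scene bur_block [([804.0, -10.0, 2.0], 0.76), ([450.0, 217.0, 4.0], 0.74)]
side scrap_cup [([450.0, 221.0, 7.0], 0.73)]
side scrap_cup_bail []
side scrap_cup_lip [([524.0, 208.0, 34.0], 0.82), ([425.0, 223.0, 72.0], 0.5)]
side spare_cup [([457.0, 299.0, 8.0], 0.58)]
side tray [([456.0, 260.0, -2.0], 0.65)]
side mat [([262.0, -224.0, -0.0], 0.78), ([560.0, -16.0, 4.0], 0.63)]
side bin [([528.0, -299.0, -1.0], 0.74), ([360.0, -457.0, 2.0], 0.51)]
side bin_mouth [([520.0, -284.0, 152.0], 0.86), ([459.0, 300.0, 4.0], 0.68)]
side flap_hinge [([534.0, -304.0, 176.0], 0.71)]
1.1
```

View pics/s1.png

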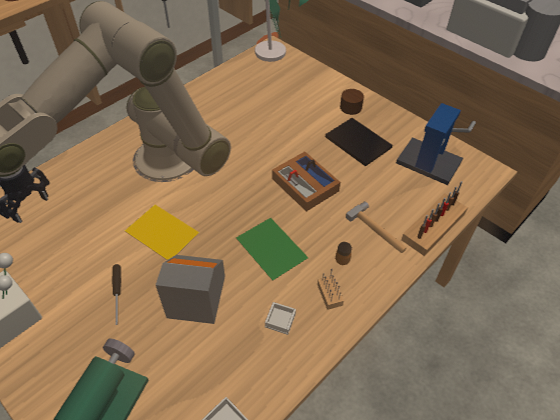

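View pics/d1.png

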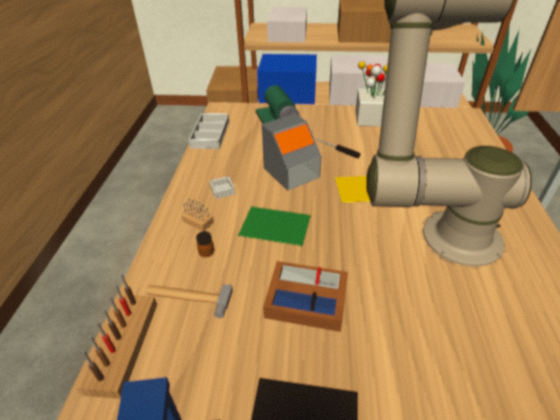

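Run:
```python
import cv2,numpy as np
s=cv2.imread('pics/s1.png');d=cv2.imread('pics/d1.png')
def crop(i,x0,y0,x1,y1,k,n):cv2.imwrite('pics/'+n,cv2.resize(i[y0:y1,x0:x1],None,fx=k,fy=k,interpolation=cv2.INTER_CUBIC))
crop(s,265,145,345,215,8,'c1.png')
crop(d,255,255,355,330,7,'c2.png')
crop(s,150,250,230,325,8,'c3.png')
crop(d,255,105,330,190,7,'c4.png')
crop(d,255,105,330,190,7,'c4.png')
```

```text
(no output)
```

View pics/c1.png

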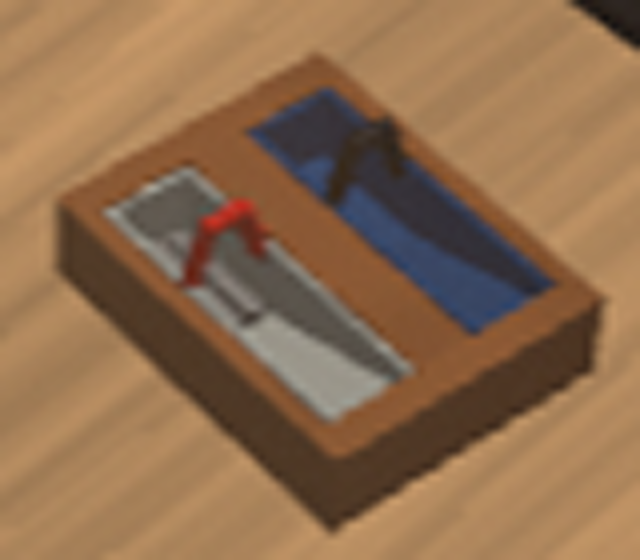

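View pics/c2.png

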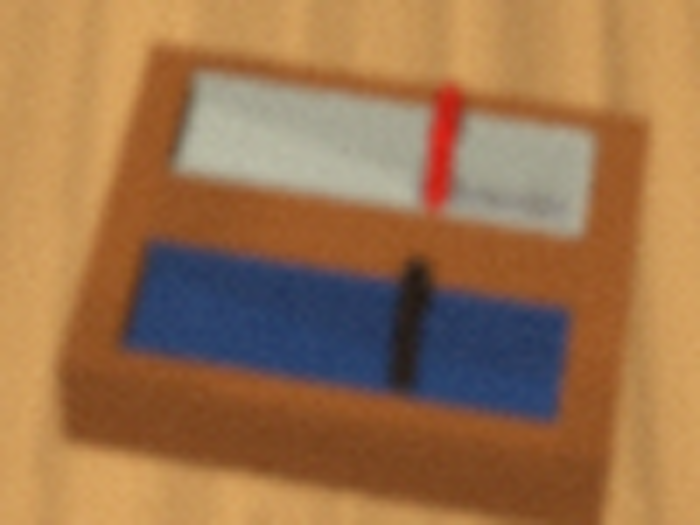

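View pics/c3.png

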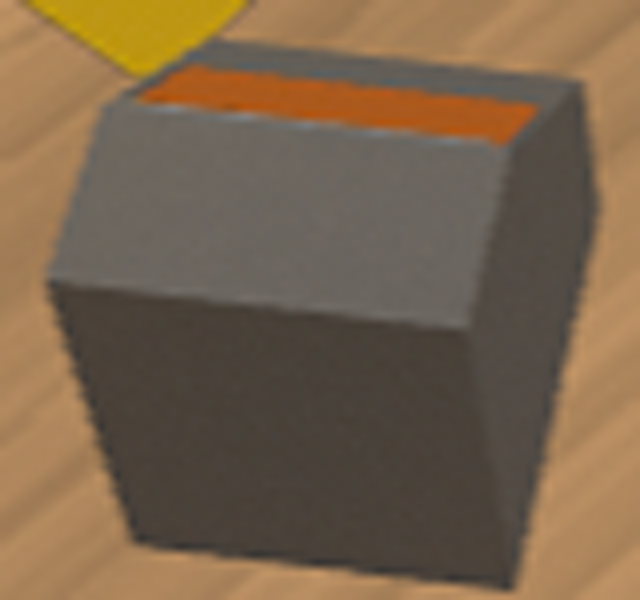

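View pics/c4.png

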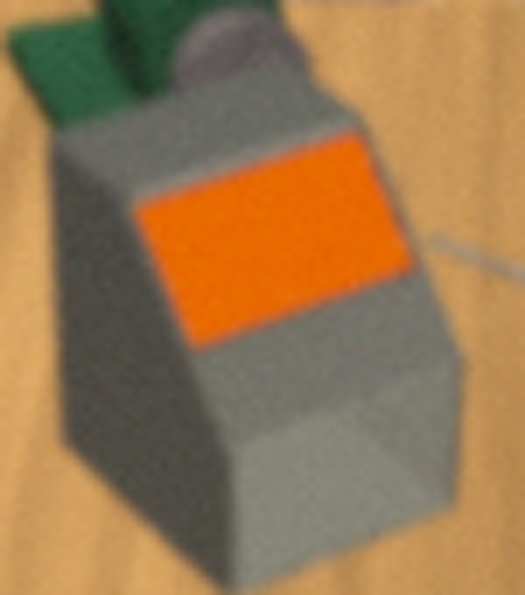

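```bash
cat > fit.py <<'E'
from h import *
from scipy.optimize import least_squares
a=capture('scene');b=capture('side')
np.savez('cams.npz',Ka=a['intrinsics'],Va=a['view'],Kb=b['intrinsics'],Vb=b['view'])
def proj(c,P):
    P=np.c_[P,np.ones(len(P))]@np.array(c['view']).T
    p=P[:,:3]@np.array(c['intrinsics']).T
    return p[:,:2]/p[:,2:]
def fit(obs,x0):
    # obs list (cam,P,uv)
    def f(x,full=False):
        c,s=np.cos(x[2]),np.sin(x[2]);r=[]
        for cam,P,uv in obs:
            P=np.array(P,float);W=np.c_[c*P[:,0]-s*P[:,1]+x[0],s*P[:,0]+c*P[:,1]+x[1],P[:,2]]
            r.append((proj(cam,W)-uv))
        r=np.concatenate(r);return r if full else r.ravel()
    q=least_squares(f,x0,loss='soft_l1');return q.x,f(q.x,True).round(1)
cv=lambda l,x0,y0,k:(np.array(l,float)+.5)/k-.5+[x0,y0]
tray=[(a,[(-95,-75,47),(-95,75,47),(95,-75,47),(95,75,47),(-95,-75,0),(95,-75,0),(95,75,0)],cv([(62,205),(318,55),(333,457),(602,300),(62,270),(333,530),(597,370)],265,145,8)),
(b,[(95,-75,47),(-95,-75,47),(95,75,47),(95,75,0)],cv([(155,45),(648,120),(62,370),(70,440)],255,255,7))]
bn=[(a,[(80,-70,181),(80,70,181),(10,70,181),(10,-70,181),(80,-70,0),(80,70,0)],cv([(50,285),(465,328),(510,145),(108,105),(135,545),(515,588)],150,250,8)),
(b,[(-80,70,0),(-80,-70,0),(-80,70,90),(-80,-70,90),(10,70,181),(10,-70,181),(80,70,181),(80,70,0)],cv([(233,588),(455,503),(233,445),(462,355),(135,195),(360,118),(55,135),(65,440)],255,105,7))]
mt=[]
for c,nm in((a,'a'),(b,'b')):
    hsv=cv2.cvtColor(c['pixels'],cv2.COLOR_RGB2HSV);m=cv2.inRange(hsv,(50,120,40),(75,255,255))
    n,l,st,ce=cv2.connectedComponentsWithStats(m)
    for i in range(1,n):
        if st[i,4]>300:
            cnt,_=cv2.findContours((l==i).astype(np.uint8),0,2);r=cv2.approxPolyDP(max(cnt,key=cv2.contourArea),4,True)[:,0]
            print(nm,st[i],r.tolist())
for nme,o,x in(('tray',tray,[455,261,-.12]),('bin',bn,[526,-298,-.93])):
    x,r=fit(o,x);print(nme,x.round(3),r.tolist())
E
python3 fit.py
```

```text
a [ 237  219   70   61 1520] [[268, 219], [237, 238], [272, 279], [294, 265], [289, 263], [296, 254], [302, 254], [296, 264], [306, 257]]
b [ 491   39   36   64 1068] [[506, 39], [491, 83], [492, 94], [498, 83], [502, 86], [503, 102], [519, 87], [526, 59], [515, 66], [515, 41], [508, 54]]
b [266  87  25  26 345] [[272, 87], [266, 98], [276, 112], [290, 102]]
b [ 240  208   70   37 1797] [[240, 232], [301, 244], [309, 216], [251, 208]]
tray [ 4.52404e+02  2.59816e+02 -1.27000e-01] [[-0.6, -0.9], [0.3, -0.6], [0.7, 0.4], [0.6, -0.5], [-0.6, 0.1], [0.0, 0.3], [-0.1, -0.1], [-0.1, -0.4], [1.1, -0.4], [-0.2, -0.6], [-0.6, 0.6]]
bin [ 525.793 -296.977   -0.911] [[-0.6, -0.2], [0.4, 0.1], [0.1, 0.3], [-0.9, -0.1], [-0.3, 0.2], [0.2, 0.2], [-0.1, 1.6], [0.7, 0.1], [-0.2, 0.5], [1.0, -0.0], [-1.6, 0.2], [0.9, -0.7], [-1.2, 0.1], [-0.3, 0.6]]
```

```bash
sed -i 's/^for nme/mat=[(a,[(-100,70,3),(-100,-70,3),(100,-70,3),(100,70,3)],np.array([(268,219),(237,238),(272,279),(306,257)],float)),(b,[(100,70,3),(-100,70,3),(-100,-70,3),(100,-70,3)],np.array([(240,232),(301,244),(309,216),(251,208)],float))]\nfor nme/; s/,(.bin.,bn/,("mat",mat,[560,-16,0]),("bin",bn/' fit.py; python3 fit.py | grep -v '^[ab] '
cat >> h.py <<'E'
def to(pos,yaw=None):
    """shift (cm) & turn units from present measured pose; yaw deg of tool z in world"""
    s=ctrl.sense();M=R(s['ee_rot']);d=M.T@(np.array(pos)-s['eef_pos'])/10
    y0=np.degrees(np.arctan2(M[1,2],M[0,2])); t=0
    if yaw is not None: t=-((yaw-y0+180)%360-180)/5
    print('pos',s['eef_pos'].round(1),'yaw',round(y0,1),'xz',M[:,0].round(3),'t',s['time_s'],'f',s['force'].round(1),'g',round(s['grip_width'],3),'| shift',d.round(2),'turn',round(t,2))
E
python3 - <<'E'
from h import *
to([400,-50,231],-7.3);to([425.5,222.9,150],-7.3)
print(np.round(capture('wrist')['mount'],3))
E
```

```text
tray [ 4.52404e+02  2.59816e+02 -1.27000e-01] [[-0.6, -0.9], [0.3, -0.6], [0.7, 0.4], [0.6, -0.5], [-0.6, 0.1], [0.0, 0.3], [-0.1, -0.1], [-0.1, -0.4], [1.1, -0.4], [-0.2, -0.6], [-0.6, 0.6]]
mat [ 5.59105e+02 -1.81650e+01 -1.45000e-01] [[1.6, -1.6], [-2.3, -0.3], [-0.2, 1.4], [1.6, 0.3], [-2.2, 2.2], [1.9, 0.2], [1.9, -2.7], [-0.3, -3.1]]
bin [ 525.793 -296.977   -0.911] [[-0.6, -0.2], [0.4, 0.1], [0.1, 0.3], [-0.9, -0.1], [-0.3, 0.2], [0.2, 0.2], [-0.1, 1.6], [0.7, 0.1], [-0.2, 0.5], [1.0, -0.0], [-1.6, 0.2], [0.9, -0.7], [-1.2, 0.1], [-0.3, 0.6]]
pos [ 124.2 -510.1  231.3] yaw -76.3 xz [-0. -0. -1.] t 1.3 f [-0.1 -0.9  0.1] g 1.002 | shift [ 3.000e-02  3.768e+01 -3.818e+01] turn -13.8
pos [ 124.2 -510.1  231.3] yaw -76.3 xz [-0. -0. -1.] t 1.3 f [-0.1 -0.9  0.1] g 1.002 | shift [  8.13  46.62 -64.09] turn -13.8
[[ 0.00000e+00 -2.76000e-01  9.61000e-01 -1.43279e+02]
 [-1.00000e-03 -9.61000e-01 -2.76000e-01  6.98330e+01]
 [ 1.00000e+00 -0.00000e+00 -1.00000e-03  8.54000e-01]
 [ 0.00000e+00  0.00000e+00  0.00000e+00  1.00000e+00]]
```

Call:
send_rows(rows="0.6 0 37.7 -38.2 -13.8;0.6 0 37.7 -38.2 -13.8;0.6 0 37.7 -38.2 -13.8;0.6 0 37.7 -38.2 -13.8;0.6 0 37.7 -38.2 -13.8;0.6 0 37.7 -38.2 -13.8;0.6 0 37.7 -38.2 -13.8;0.6 0 37.7 -38.2 -13.8;0.6 0 37.7 -38.2 -13.8;0.6 0 37.7 -38.2 -13.8;0.6 0 37.7 -38.2 -13.8;0.6 0 37.7 -38.2 -13.8")

```text
time_s: 2.55
eef_pos: [401.2, -46.6, 231.3]
ee_rot: [0.706, 0.043, 0.706, -0.043]
force: [-0.4, -0.8, 0.1]
grip_width: 0.599
```

```bash
python3 -c "
from h import *
to([425.5,222.9,170],-7.3)"
```

```text
pos [401.2 -46.6 231.3] yaw -7.0 xz [ 0.     0.001 -1.   ] t 2.55 f [-0.4 -0.8  0.1] g 0.599 | shift [ 6.15 27.04 -0.88] turn 0.06
```

Call:
send_rows(rows="0.6 5 27 -0.9 0;0.6 5 27 -0.9 0;0.6 5 27 -0.9 0;0.6 5 27 -0.9 0;0.6 5 27 -0.9 0;0.6 5 27 -0.9 0;0.6 5 27 -0.9 0;0.6 5 27 -0.9 0;0.6 5 27 -0.9 0")

```text
time_s: 3.45
eef_pos: [425.8, 218.0, 181.6]
ee_rot: [0.706, 0.046, 0.706, -0.046]
force: [0.3, -0.1, 0.7]
grip_width: 0.599
```

```bash
cat > w.py <<'E'
from h import *
import sys
def wrist(n,targets=()):
    s=ctrl.sense();c=capture('wrist');save(c,n)
    M=np.eye(4);M[:3,:3]=R(s['ee_rot']);M[:3,3]=s['eef_pos'];T=M@np.array(c['mount'])
    for t in targets: print(t,[(np.round(d['location'],1).tolist(),round(d['confidence'],2)) for d in nets.spot_point(c,t)][:3])
    return c,T
def ray(c,T,uv,z):
    d=T[:3,:3]@np.linalg.inv(np.array(c['intrinsics']))@[uv[0],uv[1],1];return T[:3,3]+d*(z-T[2,3])/d[2]
def pj(c,T,P):
    q=np.linalg.inv(T)@np.r_[P,1];k=np.array(c['intrinsics'])@q[:3];return k[:2]/k[2]
E
python3 -c "
from w import *
to([425.5,222.9,100],-7.3)
c,T=wrist('w1.png',['scrap_cup_bail','scrap_cup','scrap_cup_lip'])
print(pj(c,T,[425.5,222.9,72]),T[:3,3])
"
```

```text
pos [425.8 218.  181.6] yaw -7.4 xz [ 0. -0. -1.] t 3.45 f [ 0.3 -0.1  0.7] g 0.599 | shift [ 8.16  0.48 -0.1 ] turn -0.02
scrap_cup_bail [([427.5, 217.5, 69.1], 0.93)]
scrap_cup [([447.8, 217.0, 9.1], 0.72)]
scrap_cup_lip [([526.3, 209.5, 33.7], 0.86), ([562.2, -16.7, -1.6], 0.18)]
[278.70146454 198.97057626] [434.78603319 286.64510828 324.82399678]
```

View pics/w1.png

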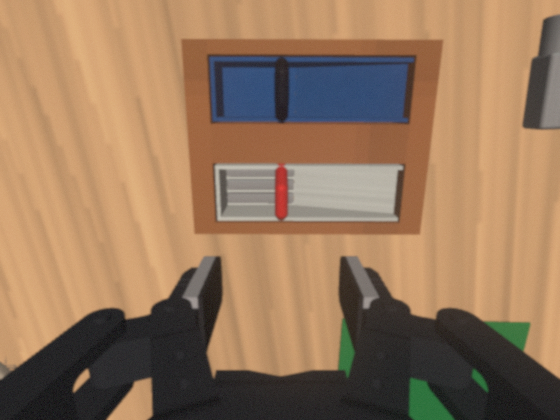

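```bash
python3 -c "
from w import *
c,T=wrist('w2.png')
im=cv2.imread('pics/w2.png')
cr=cv2.resize(im[150:230,200:300],None,fx=7,fy=7,interpolation=cv2.INTER_CUBIC);cv2.imwrite('pics/w2c.png',cr)
def cw(P):
    y=-.127;c_,s_=np.cos(y),np.sin(y);return [452.4+c_*P[0]-s_*(P[1]-40),259.8+s_*P[0]+c_*(P[1]-40),P[2]+5]
for P in [(-22,0,67),(-22,9,67),(-22,-9,67),(-22,21,42),(-22,-21,42),(-75,-23,42),(75,-23,42),(-75,23,42),(75,23,42)]: print(P,pj(c,T,cw(P)).round(1))
for P in [(95,-75,47),(-95,-75,47),(-95,75,47),(95,75,47)]: print(P,pj(c,T,cw((P[0],P[1]+40,42))).round(1))
"
```

```text
(-22, 0, 67) [278.8 199.5]
(-22, 9, 67) [278.7 187.7]
(-22, -9, 67) [278.8 211. ]
(-22, 21, 42) [278.8 166.3]
(-22, -21, 42) [279.  216.5]
(-75, -23, 42) [215.4 218.9]
(75, -23, 42) [395.3 218.5]
(-75, 23, 42) [212.3 163.9]
(75, 23, 42) [400.4 163.4]
(95, -75, 47) [417.8 232. ]
(-95, -75, 47) [192.5 232.6]
(-95, 75, 47) [177.6  37.5]
(95, 75, 47) [439.7  36.8]
```

View pics/w2c.png

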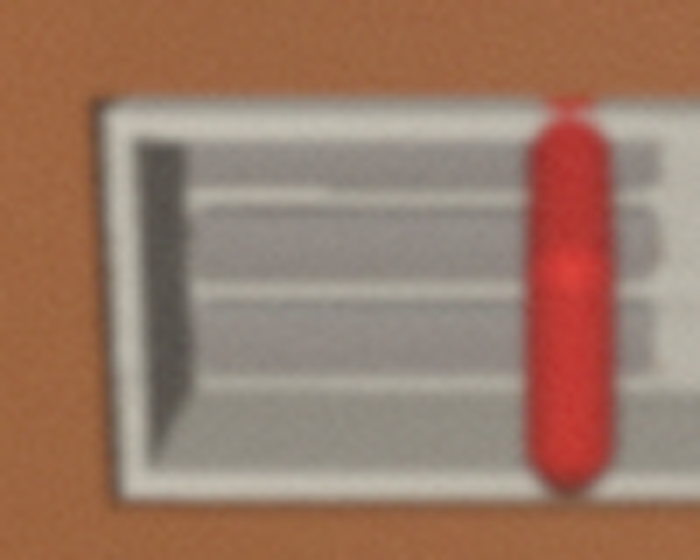

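Call:
send_rows(rows="0.6 4 0.5 0.07 0;0.6 8 0.5 0.07 0;0.6 11 0.5 0.07 0;0.6 12.75 0.5 0.07 0;0.6 12.75 0.5 0.07 0;0.6 12.75 0.5 0.07 0", grip_force=60)

```text
time_s: 4.3
eef_pos: [427.3, 224.0, 54.5]
ee_rot: [0.706, 0.045, 0.705, -0.045]
force: [-0.5, 0.8, 1.1]
grip_width: 0.598
```

```bash
python3 -c "
from w import *
to([427.1,222.8,54],-7.3)
c,T=wrist('w3.png')
"
```

```text
pos [427.3 224.   54.5] yaw -7.3 xz [ 0.001  0.    -1.   ] t 4.3 f [-0.5  0.8  1.1] g 0.598 | shift [ 0.05 -0.12 -0.01] turn -0.01
```

View pics/w3.png

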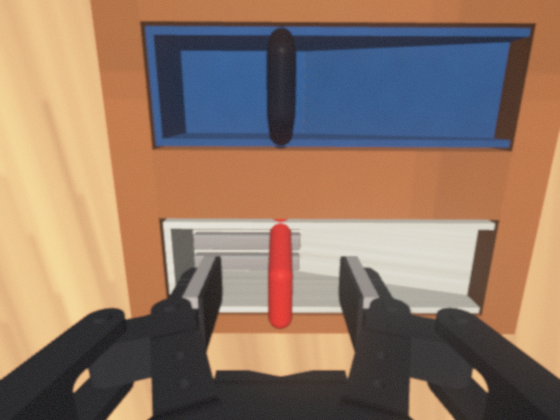

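The red bail (column 280, rows 220–328) is centred between the open pads (columns 220 and 341). Closing on it.

Call:
send_rows(rows="0 0 -0.1 0 0;0 0 -0.1 0 0;0 0 -0.1 0 0;0 0 -0.1 0 0;0 0 -0.1 0 0;0 0 -0.1 0 0;0 0 -0.1 0 0", grip_force=70)

```text
time_s: 5.05
eef_pos: [427.1, 223.1, 54.5]
ee_rot: [0.706, 0.045, 0.705, -0.045]
force: [-1.3, -0.9, 6.8]
grip_width: 0.094
```

```bash
python3 -c "
from w import *
to([427.1,222.8,54],-7.3)
"
```

```text
pos [427.1 223.1  54.5] yaw -7.3 xz [ 0.001  0.    -1.   ] t 5.05 f [-1.3 -0.9  6.8] g 0.094 | shift [ 0.05 -0.03 -0.  ] turn -0.0
```

Call:
send_rows(rows="0 -0.5 -0.03 0 0;0 -1.2 -0.03 0 0;0 -2 -0.03 0 0;0 -3 -0.03 0 0;0 -4 -0.03 0 0;0 -5.5 -0.03 0 0;0 -7 -0.03 0 0;0 -9 -0.03 0 0;0 -10 -0.03 0 0")

```text
time_s: 5.95
eef_pos: [427.3, 222.9, 155.8]
ee_rot: [0.707, 0.045, 0.705, -0.045]
force: [-0.0, 0.8, -3.6]
grip_width: 0.094
```

```bash
python3 -c "
from w import *
c,T=wrist('w4.png')
b=capture('side');save(b,'d2.png');im=cv2.imread('pics/d2.png');cv2.imwrite('pics/d2c.png',cv2.resize(im[190:350,220:400],None,fx=4,fy=4))
to([563,-16,160],-8.3)
"
```

```text
pos [427.3 222.9 155.2] yaw -7.3 xz [ 0.003  0.001 -1.   ] t 6.05 f [ 0.4 -0.1 -2.6] g 0.096 | shift [ -0.46 -21.97  16.5 ] turn 0.2
```

View pics/w4.png

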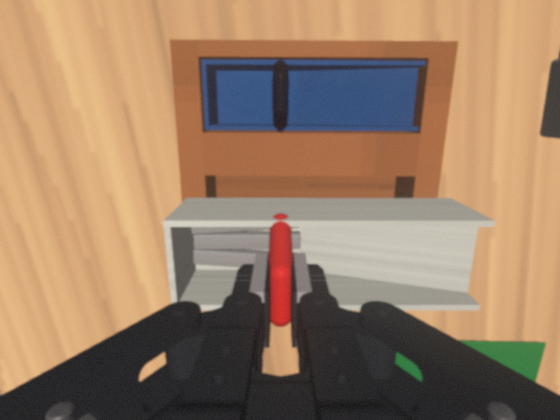

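View pics/d2c.png

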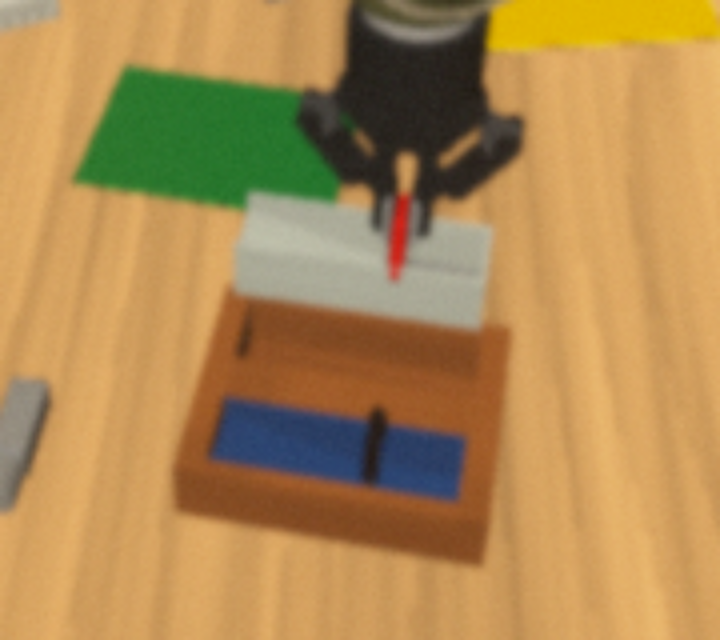

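```bash
python3 -c "
from w import *
to([538,-14,140],-8.3)"
```

```text
pos [427.3 222.9 155.2] yaw -7.3 xz [ 0.003  0.001 -1.   ] t 6.05 f [ 0.4 -0.1 -2.6] g 0.096 | shift [  1.53 -22.09  13.99] turn 0.2
```

Call:
send_rows(rows="0 0 -1 0.7 0;0 0 -3 2 0;0 0 -6 4 0;0 0 -9 6 0;0 0 -12 8 0;0 0 -15 10 0.2;0 0 -18 12 0.2;0 0 -20.5 13.3 0.2;0 0.5 -21.8 13.9 0.2;0 1.5 -22.1 14 0.2;0 3 -22.1 14 0.2;0 5 -22.1 14 0.2")

```text
time_s: 7.25
eef_pos: [536.9, -13.4, 102.6]
ee_rot: [0.705, 0.051, 0.705, -0.051]
force: [0.5, -0.1, -2.6]
grip_width: 0.087
```

```bash
python3 -c "
from w import *
to([538,-14,53],-8.3)
c,T=wrist('w5.png')"
```

```text
pos [536.9 -13.4 102.6] yaw -8.3 xz [-0.  0. -1.] t 7.25 f [ 0.5 -0.1 -2.6] g 0.087 | shift [ 4.96 -0.05  0.12] turn 0.0
```

View pics/w5.png

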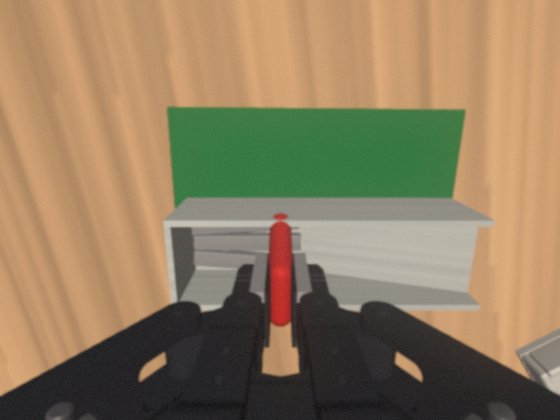

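Call:
send_rows(rows="0 2 0 0.1 0;0 3.6 0 0.1 0;0 4.4 0 0.1 0;0 4.8 0 0.1 0;0 4.95 0 0.1 0;0 4.95 0 0.1 0")

```text
time_s: 7.9
eef_pos: [538.6, -14.3, 54.7]
ee_rot: [0.705, 0.051, 0.705, -0.051]
force: [-0.6, 0.5, -2.6]
grip_width: 0.092
```

```bash
python3 -c "
from w import *
to([538,-14,53],-8.3)"
```

```text
pos [538.6 -14.3  54.7] yaw -8.3 xz [ 0.001 -0.    -1.   ] t 7.9 f [-0.6  0.5 -2.6] g 0.092 | shift [ 0.17  0.02 -0.07] turn -0.0
```

Call:
send_rows(rows="0 0.1 0 0 0;0 0.2 0 0 0;0 0.3 0 0 0;0 0.3 0 0 0")

```text
time_s: 8.3
eef_pos: [538.7, -14.5, 52.5]
ee_rot: [0.706, 0.051, 0.705, -0.051]
force: [-4.4, -0.2, 8.4]
grip_width: 0.093
```

```bash
python3 -c "
from w import *
to([538,-14,53],-8.3)"
```

```text
pos [538.7 -14.5  52.5] yaw -8.3 xz [ 0.001 -0.    -1.   ] t 8.3 f [-4.4 -0.2  8.4] g 0.093 | shift [-0.05  0.04 -0.07] turn -0.0
```

Call:
send_rows(rows="0.4 0 0 0 0;0.4 0 0 0 0;0.4 -1 0 0 0;0.4 -3 0 0 0;0.4 -6 0 0 0;0.4 -7 0 0 0;0.4 -7 0 0 0")

```text
time_s: 9.0
eef_pos: [539.2, -14.6, 122.7]
ee_rot: [0.706, 0.051, 0.704, -0.051]
force: [1.0, 0.7, -0.8]
grip_width: 0.402
```

```bash
python3 -c "
from w import *
c,T=wrist('w6.png',['scrap_cup_bail','scrap_cup_lip','scrap_cup'])
to([501,-9,120],81.7)"
```

```text
scrap_cup_bail []
scrap_cup_lip [([635.8, -34.4, 32.5], 0.86)]
scrap_cup [([558.5, -23.1, 3.3], 0.77)]
pos [537.9 -14.3 120.1] yaw -8.3 xz [-0.002  0.001 -1.   ] t 9.2 f [-0.2 -1.1 -0.1] g 0.398 | shift [ 0.01 -0.01 -3.72] turn -18.0
```

View pics/w6.png

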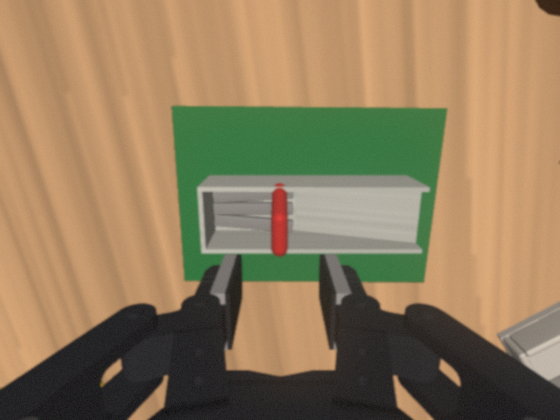

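Cup stands on the green mat (columns 198–428, mat 175–445), bail free at (280, 220). Now turn 90° and re-grip by the body near the rear.

Call:
send_rows(rows="0.9 -1 0 -0.5 -1.7;0.9 -1 0 -1 -3.4;0.9 -1 0 -1.5 -5.1;0.9 -1 0 -2 -6.8;0.9 0 0 -2.5 -8.5;0.9 0 0 -3 -10.2;0.9 0 0 -3.7 -11.9;0.9 0 0 -3.7 -13.6;0.9 0 0 -3.7 -15.3;0.9 0 0 -3.7 -17;0.9 0 0 -3.7 -18;0.9 0 0 -3.7 -18", grip_force=20)

```text
time_s: 10.4
eef_pos: [501.4, -9.0, 120.4]
ee_rot: [0.534, -0.462, 0.535, 0.463]
force: [0.3, -0.2, -0.5]
grip_width: 0.902
```

```bash
python3 -c "
from w import *
c,T=wrist('w7.png',['scrap_cup_bail','scrap_cup_lip','scrap_cup'])
to([501,-9,8],81.7)"
```

```text
scrap_cup_bail [([541.2, -17.7, 64.7], 0.76)]
scrap_cup_lip [([638.8, -28.5, 32.3], 0.93)]
scrap_cup [([561.0, -21.2, 6.1], 0.76)]
pos [501.7  -9.  121. ] yaw 81.6 xz [-0.001  0.    -1.   ] t 10.6 f [-0.   0.2 -0.2] g 0.895 | shift [ 1.13e+01  6.00e-02 -1.00e-02] turn -0.02
```

View pics/w7.png

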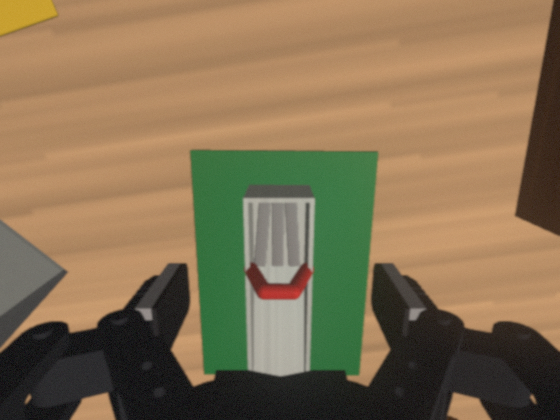

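Call:
send_rows(rows="0.9 4 0 0 0;0.9 8 0 0 0;0.9 10.5 0 0 0;0.9 11.3 0 0 0;0.9 11.3 0 0 0;0.4 11.3 0 0 0;0.4 11.3 0 0 0;0.4 11.3 0 0 0;0.4 11.3 0 0 0;0.4 11.3 0 0 0;0.4 11.3 0 0 0", grip_force=20)

```text
time_s: 11.7
eef_pos: [502.7, -9.3, 9.7]
ee_rot: [0.535, -0.463, 0.534, 0.462]
force: [-1.0, -0.4, 7.2]
grip_width: 0.534
```

```bash
python3 -c "
from w import *
to([501,-9,8],81.7)
c,T=wrist('w8.png')
b=capture('side');save(b,'d3.png');im=cv2.imread('pics/d3.png');cv2.imwrite('pics/d3c.png',cv2.resize(im[140:270,220:400],None,fx=4,fy=4))"
```

```text
pos [502.7  -9.3   9.7] yaw 81.7 xz [ 0.003 -0.001 -1.   ] t 11.7 f [-1.  -0.4  7.2] g 0.534 | shift [0.17 0.17 0.01] turn -0.0
```

View pics/w8.png

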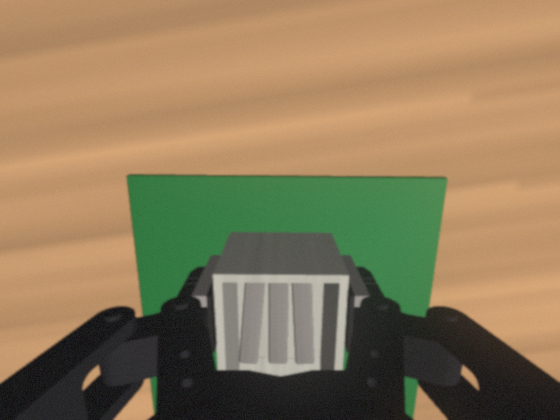

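View pics/d3c.png

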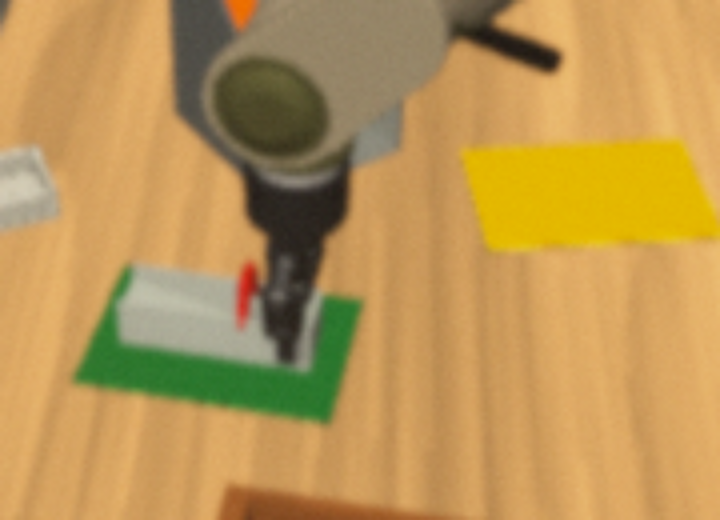

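Call:
send_rows(rows="0.4 -0.5 0 0 0;0.4 -1 0 0 0;0.4 -2 0 0 0;0.4 -3 -0.2 0 0;0.4 -4 -0.4 0 0;0.4 -5 -0.7 0 0;0.4 -5 -0.7 0 0", grip_force=20)

```text
time_s: 12.5
eef_pos: [510.0, -10.4, 59.9]
ee_rot: [0.536, -0.463, 0.534, 0.462]
force: [-0.6, 0.0, -2.8]
grip_width: 0.534
```

```bash
python3 -c "
from w import *
to([501,-9,8],81.7)
b=capture('side');save(b,'d4.png');im=cv2.imread('pics/d4.png');cv2.imwrite('pics/d4c.png',cv2.resize(im[140:270,220:400],None,fx=4,fy=4))"
```

```text
pos [510.  -10.4  59.9] yaw 81.7 xz [ 0.003 -0.001 -1.   ] t 12.5 f [-0.6  0.  -2.8] g 0.534 | shift [5.19 0.92 0.01] turn -0.0
```

View pics/d4c.png

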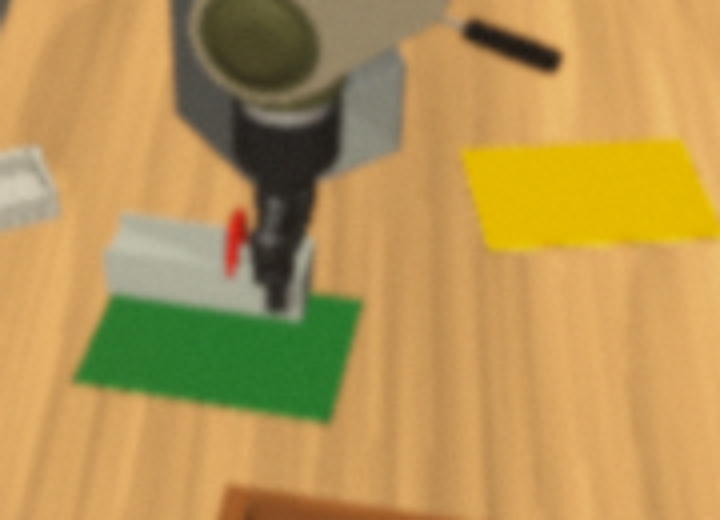

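Call:
send_rows(rows="0.4 2 0 0 0;0.4 4 0 0 0;0.4 4.8 0 0 0;0.53 5 0 0 0;0.53 5 0 0 0;0.53 5 0 0 0;0.53 4.5 0 0 0;0.53 4 0 0 0;0.53 3 0 0 0;0.53 2 -0.2 0 0;0.53 2 -0.2 0 0", grip_force=20)

```text
time_s: 13.65
eef_pos: [512.0, -10.7, 40.1]
ee_rot: [0.536, -0.463, 0.534, 0.461]
force: [0.7, -1.2, -3.2]
grip_width: 0.537
```

```bash
python3 -c "
from w import *
to([501,-9,8],81.7)
b=capture('side');save(b,'d5.png');im=cv2.imread('pics/d5.png');cv2.imwrite('pics/d5c.png',cv2.resize(im[140:270,220:400],None,fx=4,fy=4))"
```

```text
pos [512.  -10.7  40.1] yaw 81.7 xz [ 0.004 -0.001 -1.   ] t 13.65 f [ 0.7 -1.2 -3.2] g 0.537 | shift [3.21 1.13 0.01] turn -0.0
```

View pics/d5c.png

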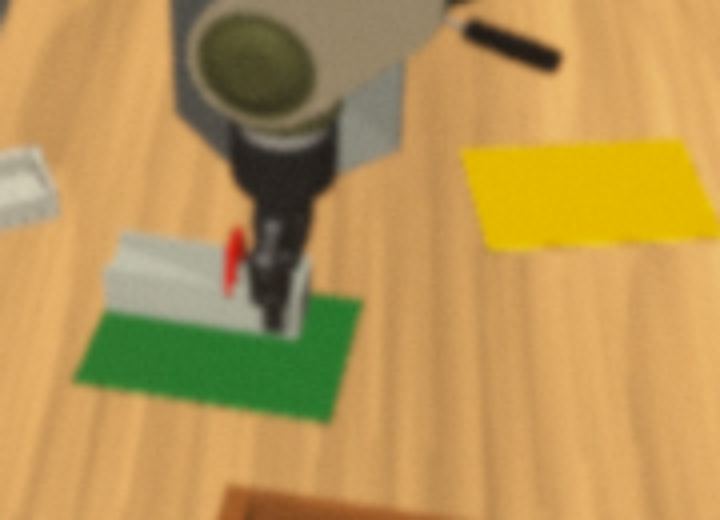

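Call:
send_rows(rows="0.53 2 0.1 0 0;0.53 2.8 0.2 0 0;0.538 3 0.2 0 0;0.538 3 0.2 0 0;0.538 3 0.2 0 0;0.538 2.5 0.2 0 0;0.538 2 0.2 0 0;0.538 1 0.1 0 0;0.538 0 0 0 0;0.538 0 0 0 0", grip_force=20)

```text
time_s: 14.7
eef_pos: [511.7, -10.6, 40.1]
ee_rot: [0.536, -0.463, 0.534, 0.462]
force: [-0.8, -0.5, -2.1]
grip_width: 0.54
```

```bash
python3 -c "
from w import *
to([501,-9,8],81.7)
b=capture('side');save(b,'d6.png');im=cv2.imread('pics/d6.png');cv2.imwrite('pics/d6c.png',cv2.resize(im[140:270,220:400],None,fx=4,fy=4))"
```

```text
pos [511.7 -10.6  40.1] yaw 81.7 xz [ 0.003 -0.001 -1.   ] t 14.7 f [-0.8 -0.5 -2.1] g 0.54 | shift [3.21 1.1  0.  ] turn -0.0
```

View pics/d6c.png

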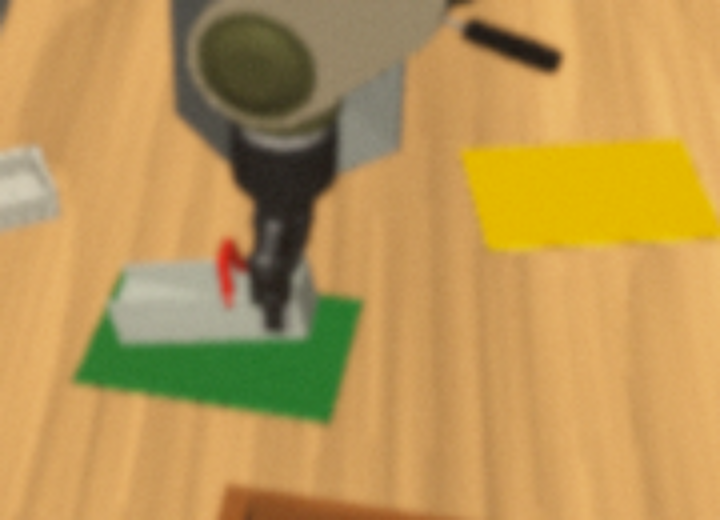

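Call:
send_rows(rows="0.538 -0.7 -0.4 0 0;0.538 -1.4 -0.9 0 0;0.538 -2.1 -1.4 0 0;0.538 -2.8 -1.9 0 0;0.538 -3.3 -2.3 0 0;0.4 -3.3 -2.3 0 0;0.4 -3.3 -2.3 0 0;0.4 -3.3 -2.3 0 0", grip_force=60)

```text
time_s: 15.55
eef_pos: [534.0, -13.8, 71.5]
ee_rot: [0.535, -0.463, 0.535, 0.462]
force: [2.3, -0.9, 0.4]
grip_width: 0.527
```

```bash
python3 -c "
from w import *
to([501,-9,8],81.7)
b=capture('side');save(b,'d7.png');im=cv2.imread('pics/d7.png');cv2.imwrite('pics/d7c.png',cv2.resize(im[140:270,220:400],None,fx=4,fy=4))
c,T=wrist('w9.png')"
```

```text
pos [534.  -13.8  71.5] yaw 81.7 xz [ 0.002 -0.    -1.   ] t 15.55 f [ 2.3 -0.9  0.4] g 0.527 | shift [ 6.35  3.35 -0.  ] turn -0.0
```

View pics/d7c.png

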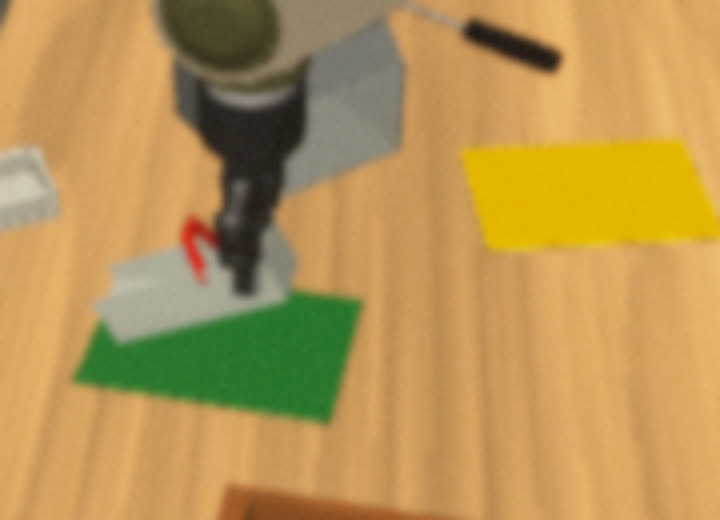

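View pics/w9.png

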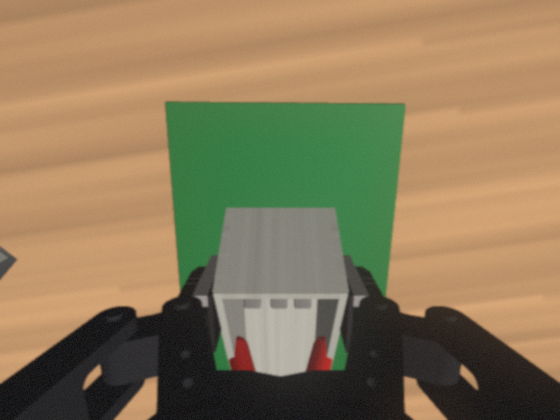

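The cup is tilted ~29° (front edge on the mat at (118,340) of the crop, rear raised), bars still in. Going to the bin.

```bash
cat >> w.py <<'E'
O=np.array([526.5,-297.]);bx=np.array([.613,-.790])
def B(px,pz,yaw=37.8):
    p=O+px*bx; to([p[0],p[1],pz-22],yaw)
E
python3 -c "
from w import *
B(-167,241);to([534,-14,150])"
```

```text
pos [533.9 -13.8  71.5] yaw 81.7 xz [ 0.001 -0.    -1.   ] t 15.65 f [ 2.1 -1.1  0.4] g 0.528 | shift [-14.76   8.65 -16.56] turn 8.78
pos [533.9 -13.8  71.5] yaw 81.7 xz [ 0.001 -0.    -1.   ] t 15.65 f [ 2.1 -1.1  0.4] g 0.528 | shift [-7.85 -0.02 -0.02] turn 0
```

Call:
send_rows(rows="0.4 -1 0 0 0;0.4 -3 0 0 0;0.4 -6 0.3 -0.5 0.3;0.4 -9 1 -2 1;0.4 -11 2 -4 2;0.4 -13 3.2 -6.5 3.2;0.4 -14.8 4.5 -9 4.5;0.4 -14.8 6 -12 6;0.4 -14.8 7.5 -14.5 7.5;0.4 -14.8 8.4 -16 8.5;0.4 -14.8 8.65 -16.6 8.8;0.4 -14.8 8.65 -16.6 8.8", grip_force=60)

```text
time_s: 16.85
eef_pos: [423.5, -165.5, 219.4]
ee_rot: [0.669, -0.228, 0.669, 0.229]
force: [0.2, 0.4, -3.0]
grip_width: 0.529
```

```bash
python3 -c "
from w import *
B(-89,196)
b=capture('side');save(b,'d8.png');im=cv2.imread('pics/d8.png');cv2.imwrite('pics/d8c.png',cv2.resize(im[60:200,220:400],None,fx=4,fy=4))
c,T=wrist('w10.png')"
```

```text
pos [ 423.5 -165.5  219.4] yaw 37.7 xz [-0.001  0.001 -1.   ] t 16.85 f [ 0.2  0.4 -3. ] g 0.529 | shift [ 4.53 -7.81  0.09] turn -0.02
```

View pics/d8c.png

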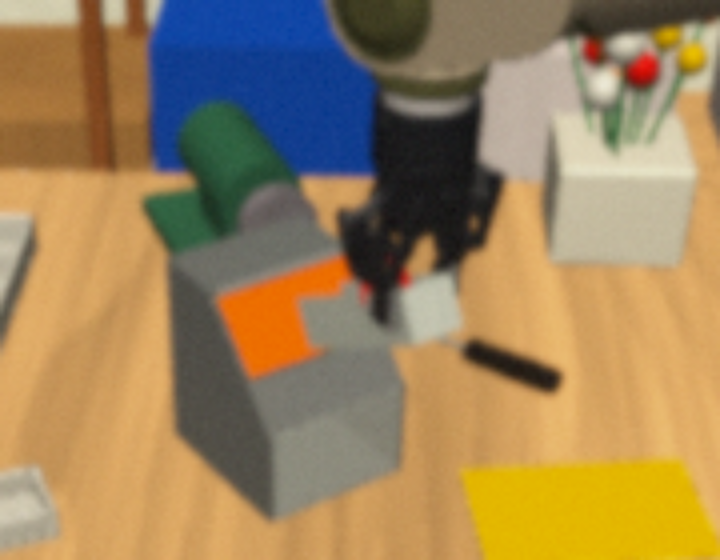

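View pics/w10.png

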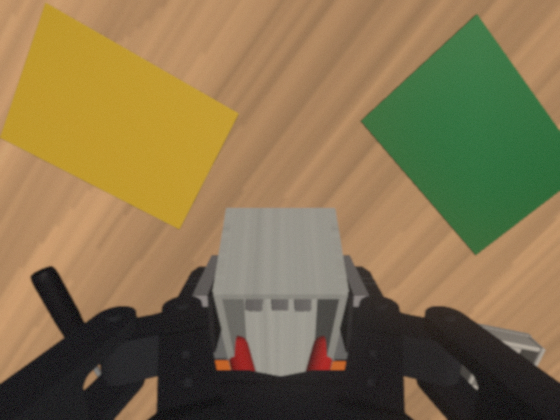

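Call:
send_rows(rows="0.4 1 -1.73 0 0;0.4 2 -3.46 0 0;0.4 2.9 -5 0 0;0.4 3.5 -6 0 0;0.4 4 -7 0 0;0.4 4.3 -7.4 0 0;0.4 4.3 -7.4 0 0")

```text
time_s: 17.65
eef_pos: [469.0, -223.6, 175.5]
ee_rot: [0.669, -0.228, 0.669, 0.229]
force: [-1.7, 1.3, -5.4]
grip_width: 0.529
```

```bash
python3 -c "
from w import *
B(-13,216)
b=capture('side');save(b,'d9.png');im=cv2.imread('pics/d9.png');cv2.imwrite('pics/d9c.png',cv2.resize(im[60:200,220:400],None,fx=4,fy=4))"
```

```text
pos [ 469.  -223.6  175.5] yaw 37.7 xz [-0.001  0.001 -1.   ] t 17.65 f [-1.7  1.3 -5.4] g 0.529 | shift [-1.86 -8.02  0.06] turn -0.02
```

View pics/d9c.png

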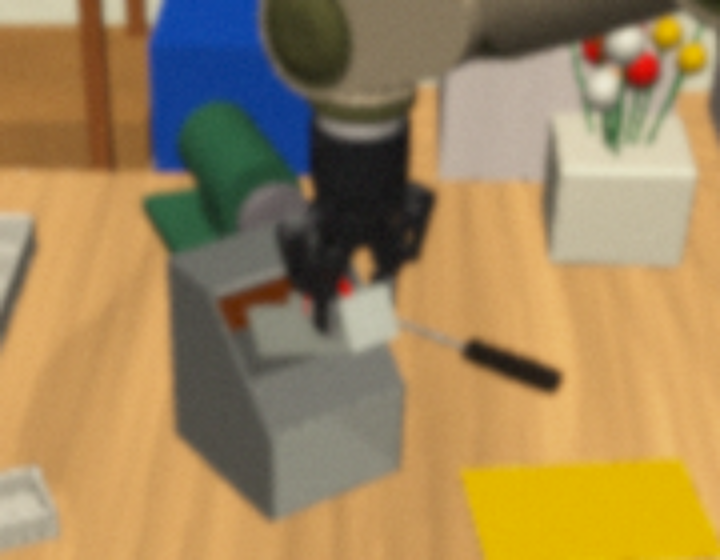

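Call:
send_rows(rows="0.4 0 -1 0 0;0.4 0 -2 0 0;0.4 -0.3 -3 0 0;0.4 -0.6 -4 0 0;0.4 -0.6 -4 0 0", grip_force=20)

```text
time_s: 18.2
eef_pos: [493.6, -255.8, 182.3]
ee_rot: [0.669, -0.228, 0.669, 0.229]
force: [-1.9, 2.6, -6.0]
grip_width: 0.53
```

```bash
python3 -c "
from w import *
B(-13,216)
b=capture('side');save(b,'d10.png');im=cv2.imread('pics/d10.png');cv2.imwrite('pics/d10c.png',cv2.resize(im[60:200,220:400],None,fx=4,fy=4))
c,T=wrist('w11.png')"
```

```text
pos [ 493.6 -255.8  182.3] yaw 37.7 xz [-0.  0. -1.] t 18.2 f [-1.9  2.6 -6. ] g 0.53 | shift [-1.17 -3.98  0.08] turn -0.03
```

View pics/d10c.png

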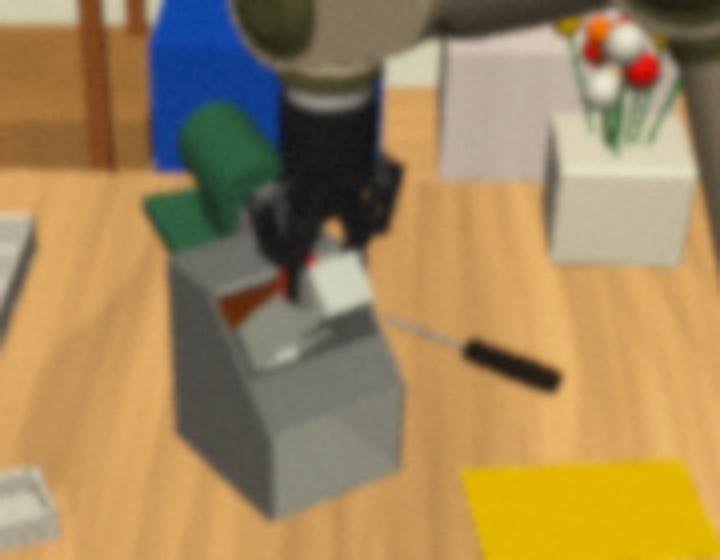

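View pics/w11.png

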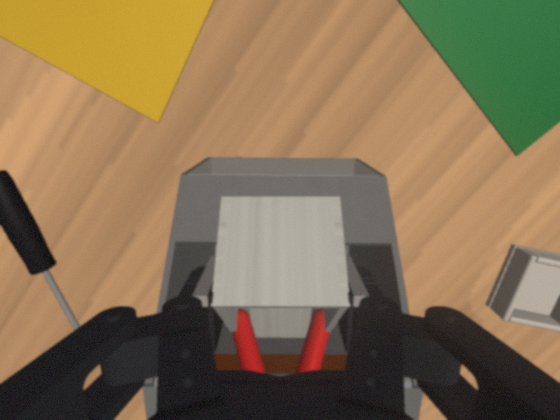

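Call:
send_rows(rows="0.4 -0.3 -1 0 0;0.4 -0.6 -2 0 0;0.4 -0.9 -3 0 0;0.4 -1.2 -4 0 0;0.4 -1.2 -4 0 0", grip_force=20)

```text
time_s: 18.8
eef_pos: [517.7, -286.4, 194.3]
ee_rot: [0.669, -0.227, 0.669, 0.229]
force: [-4.4, 6.1, -2.6]
grip_width: 0.528
```

```bash
python3 -c "
from w import *
B(-47.5,209)
b=capture('side');save(b,'d11.png');im=cv2.imread('pics/d11.png');cv2.imwrite('pics/d11c.png',cv2.resize(im[60:200,220:400],None,fx=4,fy=4))
c,T=wrist('w12.png')"
```

```text
pos [ 517.7 -286.4  194.3] yaw 37.7 xz [-0.002  0.002 -1.   ] t 18.8 f [-4.4  6.1 -2.6] g 0.528 | shift [0.73 3.37 0.04] turn -0.02
```

View pics/d11c.png

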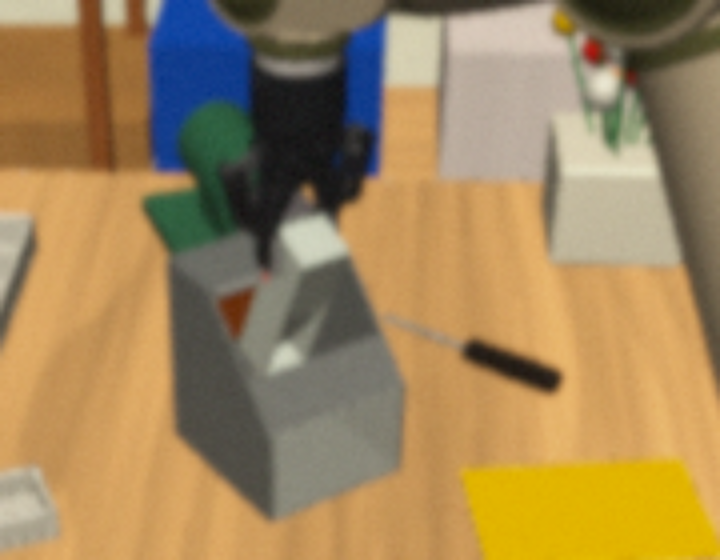

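View pics/w12.png

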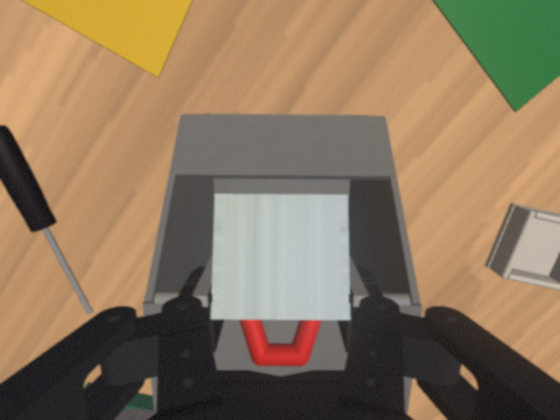

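```bash
cat >> w.py <<'E'
def predict(c,T,th,xg=-58,zg=29,dz=22):
    s=ctrl.sense();M=R(s['ee_rot']);f=-M[:,1];f[2]=0;f/=np.linalg.norm(f);l=M[:,2];p=s['eef_pos']+[0,0,dz]
    t=np.radians(th);out={}
    for n,P in dict(rb=(-75,0,0),rt=(-75,0,42),bail=(-22,0,67),fb=(75,0,0)).items():
        dx,dz_=P[0]-xg,P[2]-zg
        out[n]=pj(c,T,p+f*(dx*np.cos(t)+dz_*np.sin(t))+np.array([0,0,1])*(-dx*np.sin(t)+dz_*np.cos(t))).round(0).tolist()
    return out
E
python3 -c "
from w import *
c,T=wrist('w13.png')
for th in (50,55,60,65,70,75,80): print(th,predict(c,T,th))"
```

```text
50 {'rb': [281.0, 209.0], 'rt': [282.0, 325.0], 'bail': [281.0, 398.0], 'fb': [281.0, 289.0]}
55 {'rb': [282.0, 210.0], 'rt': [282.0, 330.0], 'bail': [281.0, 389.0], 'fb': [281.0, 273.0]}
60 {'rb': [282.0, 212.0], 'rt': [282.0, 335.0], 'bail': [281.0, 380.0], 'fb': [281.0, 257.0]}
65 {'rb': [282.0, 215.0], 'rt': [282.0, 339.0], 'bail': [281.0, 371.0], 'fb': [281.0, 242.0]}
70 {'rb': [282.0, 218.0], 'rt': [282.0, 343.0], 'bail': [281.0, 362.0], 'fb': [281.0, 227.0]}
75 {'rb': [282.0, 223.0], 'rt': [282.0, 346.0], 'bail': [281.0, 353.0], 'fb': [281.0, 212.0]}
80 {'rb': [282.0, 228.0], 'rt': [282.0, 349.0], 'bail': [281.0, 343.0], 'fb': [281.0, 197.0]}
```

Call:
send_rows(rows="0.4 0 0.4 0 0;0.4 0.2 1.4 0 0;0.4 0.5 2.4 0 0;0.4 0.7 3.2 0 0;0.4 0.7 3.2 0 0;0.4 0.7 3.2 0 0;0.4 0.2 3.2 0 0;0.4 0.7 3.2 0 0;0.4 0.7 3.2 0 0;0.4 0.7 3.2 0 0", grip_force=60)

```text
time_s: 19.95
eef_pos: [499.3, -263.0, 187.5]
ee_rot: [0.67, -0.229, 0.669, 0.227]
force: [5.1, -4.9, -1.4]
grip_width: 0.529
```

```bash
python3 -c "
from w import *
B(-47.5,209)
b=capture('side');save(b,'d12.png');im=cv2.imread('pics/d12.png');cv2.imwrite('pics/d12c.png',cv2.resize(im[60:200,220:400],None,fx=4,fy=4))
c,T=wrist('w14.png')
a=capture('scene');save(a,'s2.png');im=cv2.imread('pics/s2.png');cv2.imwrite('pics/s2c.png',cv2.resize(im[170:330,110:290],None,fx=4,fy=4))"
```

```text
pos [ 499.3 -263.   187.5] yaw 37.7 xz [ 0.003 -0.003 -1.   ] t 19.95 f [ 5.1 -4.9 -1.4] g 0.529 | shift [0.05 0.39 0.06] turn -0.03
```

View pics/d12c.png

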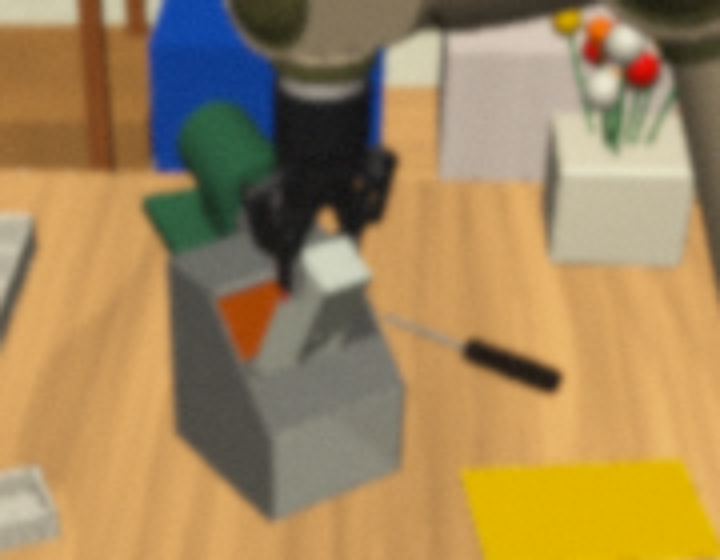

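View pics/w14.png

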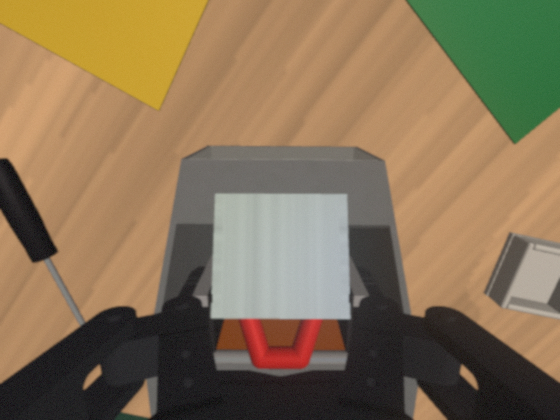

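View pics/s2c.png

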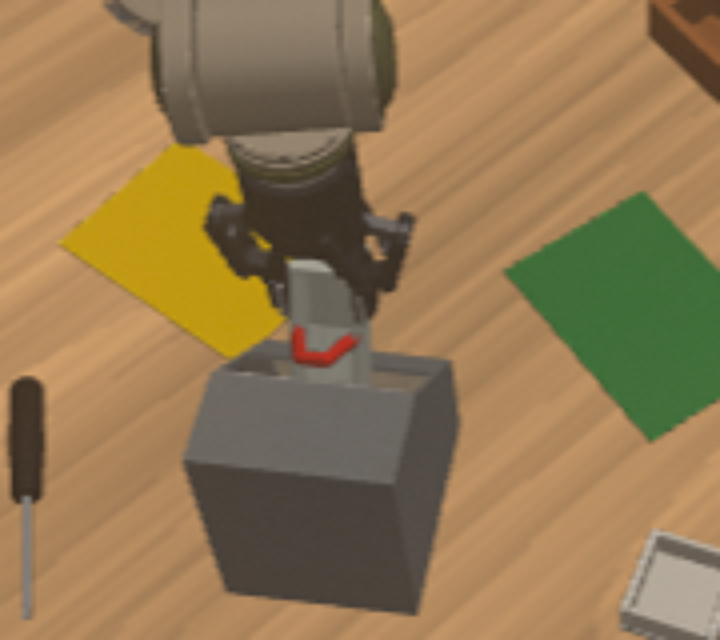

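Call:
send_rows(rows="0.4 0 -0.8 0 0;0.4 -1.5 -0.8 0 0;0.4 0.2 -0.8 0 0;0.4 -1.5 -0.8 0 0;0.4 0.2 -0.8 0 0;0.4 -1.5 -1.5 0 0;0.4 0 -0.7 0 0;0.4 0 -0.7 0 0;0.4 0 -0.7 0 0;0.4 0 -0.7 0 0", grip_force=60)

```text
time_s: 21.1
eef_pos: [502.7, -267.5, 187.2]
ee_rot: [0.669, -0.228, 0.669, 0.229]
force: [-0.3, 1.0, -2.3]
grip_width: 0.527
```

```bash
python3 -c "
from w import *
B(-47.5,209)
b=capture('side');save(b,'d13.png');im=cv2.imread('pics/d13.png');cv2.imwrite('pics/d13c.png',cv2.resize(im[100:170,250:340],None,fx=8,fy=8,interpolation=cv2.INTER_CUBIC))
c,T=wrist('w15.png')
to([0,0,0])
a=capture('scene');save(a,'s3.png');im=cv2.imread('pics/s3.png');cv2.imwrite('pics/s3c.png',cv2.resize(im[220:280,150:230],None,fx=8,fy=8,interpolation=cv2.INTER_CUBIC))
to([0,0,0])"
```

```text
pos [ 502.7 -267.5  187.2] yaw 37.7 xz [-0.001  0.001 -1.   ] t 21.1 f [-0.3  1.  -2.3] g 0.527 | shift [0.02 0.96 0.07] turn -0.02
pos [ 502.8 -267.6  187.4] yaw 37.7 xz [-0.  0. -1.] t 21.2 f [-1.6  0.5 -2.7] g 0.531 | shift [ 18.76  51.91 -23.43] turn 0
pos [ 502.8 -267.6  187.4] yaw 37.7 xz [-0.  0. -1.] t 21.25 f [-0.3  1.  -3.6] g 0.532 | shift [ 18.75  51.91 -23.43] turn 0
```

View pics/s3c.png

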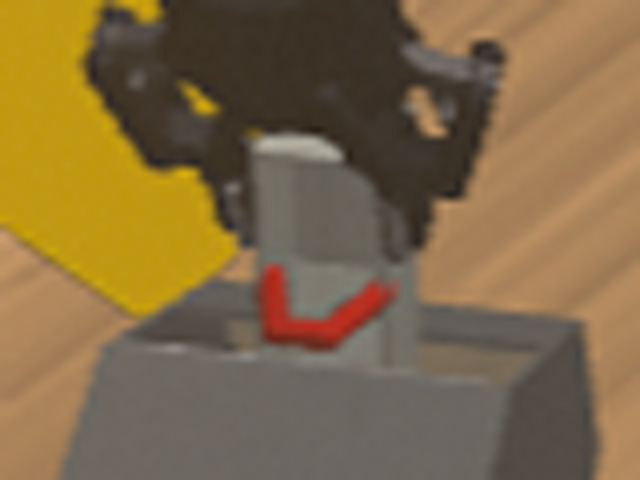

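View pics/w15.png

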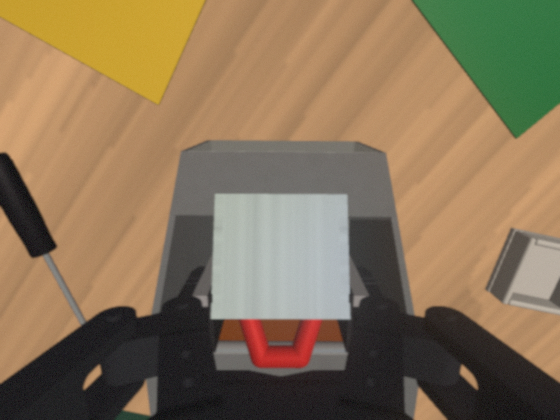

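Call:
send_rows(rows="0.4 -0.3 -1 0 0;0.4 -0.6 -2 0 0;0.4 -0.9 -3 0 0;0.4 -1.2 -4 0 0;0.4 -1.2 -4 0 0;0.4 -1.2 -4 0 0", grip_force=20)

```text
time_s: 21.85
eef_pos: [526.6, -298.2, 199.0]
ee_rot: [0.669, -0.227, 0.67, 0.23]
force: [-4.6, 5.1, -2.6]
grip_width: 0.53
```

```bash
python3 -c "
from w import *
c,T=wrist('w16.png')
B(-42,212)
for th in (60,65,70,75,80): print(th,predict(c,T,th))
b=capture('side');save(b,'d14.png');im=cv2.imread('pics/d14.png');cv2.imwrite('pics/d14c.png',cv2.resize(im[60:200,220:400],None,fx=4,fy=4))
"
```

```text
pos [ 526.6 -298.2  199. ] yaw 37.7 xz [-0.003  0.003 -1.   ] t 21.9 f [-4.4  5.3 -2.3] g 0.526 | shift [0.92 4.3  0.06] turn -0.02
60 {'rb': [282.0, 212.0], 'rt': [282.0, 334.0], 'bail': [281.0, 380.0], 'fb': [281.0, 258.0]}
65 {'rb': [282.0, 214.0], 'rt': [282.0, 339.0], 'bail': [281.0, 371.0], 'fb': [281.0, 243.0]}
70 {'rb': [282.0, 218.0], 'rt': [282.0, 342.0], 'bail': [281.0, 362.0], 'fb': [281.0, 227.0]}
75 {'rb': [282.0, 222.0], 'rt': [282.0, 346.0], 'bail': [281.0, 353.0], 'fb': [281.0, 212.0]}
80 {'rb': [282.0, 227.0], 'rt': [282.0, 348.0], 'bail': [281.0, 343.0], 'fb': [281.0, 197.0]}
```

View pics/w16.png

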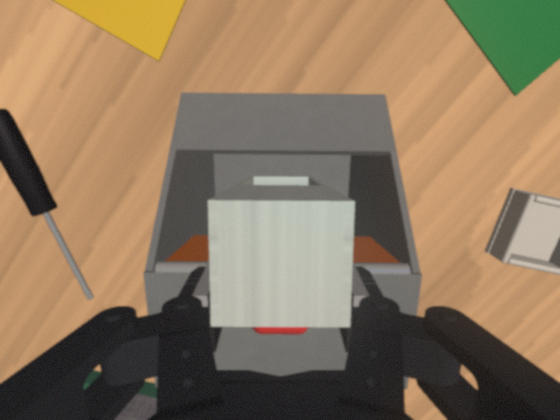

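View pics/d14c.png

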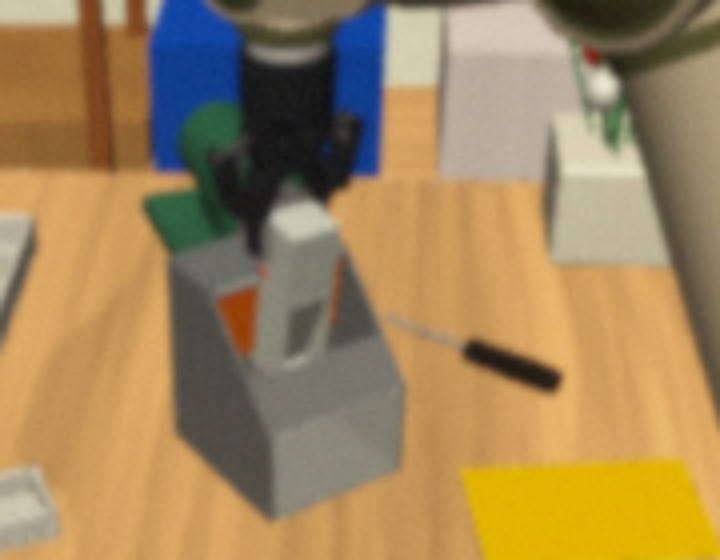

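Call:
send_rows(rows="0.4 0 0 0 0;0.4 0 0.8 0 0;0.4 -1.5 0.8 0 0;0.4 0 0.8 0 0;0.4 -1.5 0.8 0 0;0.4 0 0.8 0 0;0.4 -1 0.8 0 0;0.4 -1 0.8 0 0;0.4 -1 0.8 0 0", grip_force=60)

```text
time_s: 22.85
eef_pos: [522.5, -293.0, 210.4]
ee_rot: [0.67, -0.229, 0.669, 0.228]
force: [-0.8, 1.2, -1.9]
grip_width: 0.528
```

```bash
python3 -c "
from w import *
B(-42,212)
for i in range(3):
  c,T=wrist('w17.png');print(ctrl.sense()['force'])
"
```

```text
pos [ 522.5 -293.   210.4] yaw 37.7 xz [ 0.001 -0.001 -1.   ] t 22.85 f [-0.8  1.2 -1.9] g 0.528 | shift [2.04 3.65 0.06] turn -0.02
[-0.91059996  0.81520473 -0.93969762]
[-0.46204098  0.97983332 -1.33669393]
[-0.72759511  1.7687258  -0.79983074]
```

View pics/w17.png

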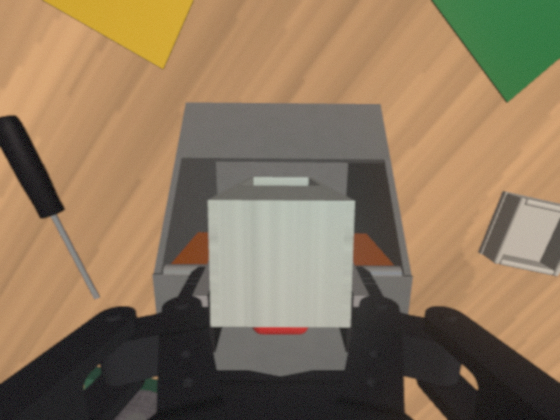

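Call:
send_rows(rows="0.4 -1 0.2 0 0;0.4 -2.5 0.4 0 0;0.4 -4.5 0.8 0 0;0.4 -7 1.2 0 0;0.4 -9.5 1.6 0 0;0.4 -12 2 0 0;0.4 -13 2.5 0 0;0.4 -13 3 0 0;0.4 -13 3 0 0", grip_force=60)

```text
time_s: 23.9
eef_pos: [503.6, -268.6, 338.5]
ee_rot: [0.669, -0.228, 0.669, 0.229]
force: [0.1, -0.5, -1.7]
grip_width: 0.529
```

```bash
python3 -c "
from w import *
to([490,-5,200],81.7)
b=capture('side');save(b,'d15.png')
a=capture('scene');save(a,'s4.png')
im=cv2.imread('pics/s4.png');cv2.imwrite('pics/s4c.png',cv2.resize(im[190:330,130:310],None,fx=4,fy=4))
print(ctrl.sense()['force'])
"
```

```text
pos [ 503.6 -268.6  338.5] yaw 37.7 xz [-0.001  0.001 -1.   ] t 23.9 f [ 0.1 -0.5 -1.7] g 0.529 | shift [13.87 21.67 15.04] turn -8.8
[-0.01474593  0.18830769 -1.5060063 ]
```

View pics/d15.png

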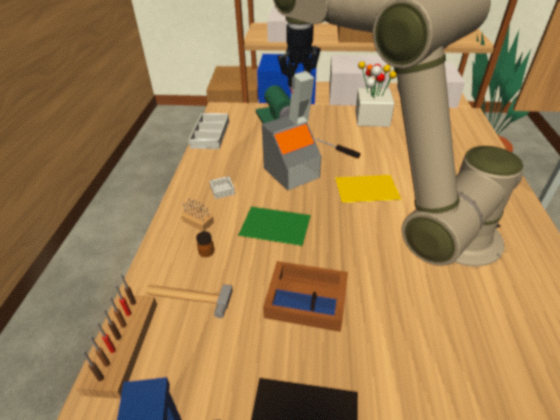

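View pics/s4c.png

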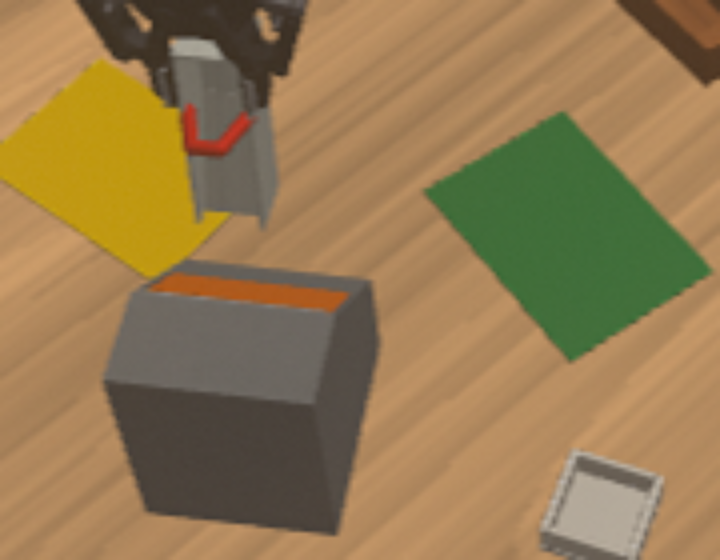

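```bash
python3 -c "
from w import *
to([645,-29.4,200],81.7)
"
```

```text
pos [ 503.7 -268.9  338.1] yaw 37.7 xz [-0.002  0.001 -1.   ] t 24.0 f [-0.   0.2 -1.5] g 0.534 | shift [13.81 10.3  25.83] turn -8.8
```

Call:
send_rows(rows="0.4 0 0.8 2 0;0.4 0 2 5 -0.5;0.4 0 3.5 9 -1.7;0.4 0 5 13 -3.2;0.4 2 7 17 -4.7;0.4 5 8.5 21 -6.2;0.4 8 9.5 24 -7.5;0.4 11 10.3 25.8 -8.6;0.4 13.8 10.3 25.8 -8.8;0.4 13.8 10.3 25.8 -8.8;0.4 13.8 10.3 25.8 -8.8", grip_force=60)

```text
time_s: 25.1
eef_pos: [645.2, -30.2, 201.5]
ee_rot: [0.535, -0.462, 0.535, 0.462]
force: [-0.1, -0.5, -0.2]
grip_width: 0.53
```

```bash
python3 -c "
from w import *
to([645,-29.4,117],81.7)
b=capture('side');save(b,'d16.png');im=cv2.imread('pics/d16.png');cv2.imwrite('pics/d16c.png',cv2.resize(im[120:270,200:380],None,fx=4,fy=4))
c,T=wrist('w18.png')
"
```

```text
pos [645.2 -30.2 201.5] yaw 81.6 xz [-0.  0. -1.] t 25.1 f [-0.1 -0.5 -0.2] g 0.53 | shift [8.45 0.03 0.08] turn -0.02
```

View pics/d16c.png

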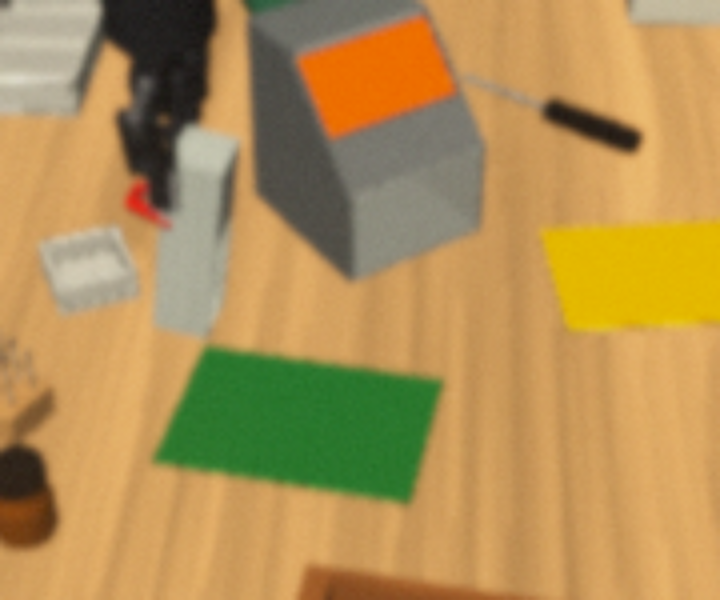

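View pics/w18.png

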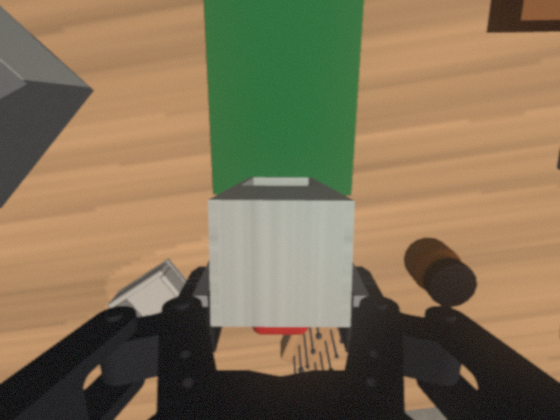

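Call:
send_rows(rows="0.4 2 0.5 0 0;0.4 4 1 0 0;0.4 6 1.5 0 0;0.4 7 1.5 0 0;0.4 7.5 1.5 0 0;0.4 7.5 1.5 0 0", grip_force=60)

```text
time_s: 25.8
eef_pos: [630.8, -28.0, 126.9]
ee_rot: [0.535, -0.463, 0.535, 0.462]
force: [-0.2, 0.2, -0.6]
grip_width: 0.53
```

```bash
python3 -c "
from w import *
to([645,-29.4,117],81.7)
b=capture('side');save(b,'d17.png');im=cv2.imread('pics/d17.png');cv2.imwrite('pics/d17c.png',cv2.resize(im[120:270,200:380],None,fx=4,fy=4))
"
```

```text
pos [630.8 -28.  126.9] yaw 81.7 xz [ 0.001 -0.    -1.   ] t 25.8 f [-0.2  0.2 -0.6] g 0.53 | shift [ 0.99 -1.42  0.07] turn -0.01
```

View pics/d17c.png

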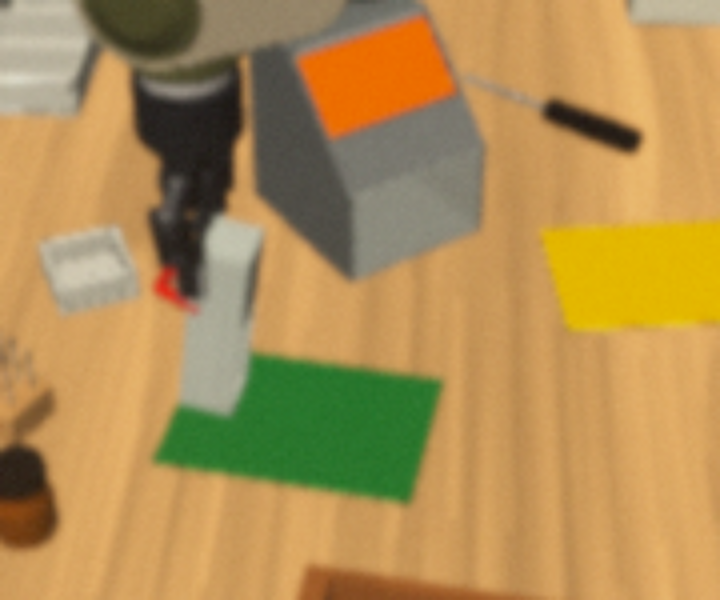

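Lip end now hangs just over the mat's far edge (crop (210,405)). Lowering to touch, then drag back to lay it down.

Call:
send_rows(rows="0.4 0.3 0.2 0 0;0.4 0.6 0.4 0 0;0.4 0.9 0.6 0 0;0.4 1.2 0.8 0 0", grip_force=20)

```text
time_s: 26.25
eef_pos: [622.6, -26.6, 114.6]
ee_rot: [0.535, -0.463, 0.535, 0.462]
force: [2.2, -0.2, 19.1]
grip_width: 0.529
```

Call:
send_rows(rows="0.4 0 1 0 0;0.4 0.1 2 0 0;0.4 0.4 3 0 0;0.4 0.8 4 0 0", grip_force=20)

```text
time_s: 26.65
eef_pos: [588.6, -21.8, 114.1]
ee_rot: [0.54, -0.468, 0.53, 0.456]
force: [3.6, -0.2, 49.3]
grip_width: 0.526
```

```bash
python3 -c "
from w import *
to([645,-29.4,117],81.7)
b=capture('side');save(b,'d18.png');im=cv2.imread('pics/d18.png');cv2.imwrite('pics/d18c.png',cv2.resize(im[120:270,200:380],None,fx=4,fy=4))
c,T=wrist('w19.png')
"
```

```text
pos [588.6 -21.8 114.1] yaw 81.7 xz [ 0.021 -0.004 -1.   ] t 26.65 f [ 3.6 -0.2 49.3] g 0.526 | shift [-0.17 -5.69  0.07] turn -0.01
```

View pics/d18c.png

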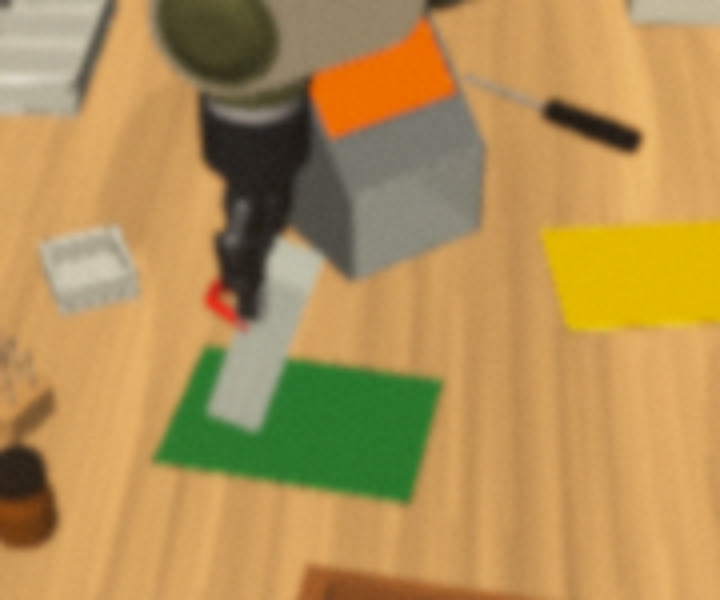

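Call:
send_rows(rows="0.4 -0.3 0.5 0 0;0.4 0 1.5 0 0;0.4 0.5 2.65 0 0;0.4 1.1 3.7 0 0;0.4 1.8 4.65 0 0;0.4 2.6 5.5 0 0;0.4 3.4 6.4 0 0;0.4 3.4 6.4 0 0", grip_force=20)

```text
time_s: 27.55
eef_pos: [517.7, -11.0, 74.7]
ee_rot: [0.534, -0.462, 0.535, 0.463]
force: [-21.0, 3.6, 34.5]
grip_width: 0.531
```

```bash
python3 -c "
from w import *
to([645,-29.4,117],81.7)
b=capture('side');save(b,'d19.png');im=cv2.imread('pics/d19.png');cv2.imwrite('pics/d19c.png',cv2.resize(im[120:270,200:380],None,fx=4,fy=4))
c,T=wrist('w20.png')
"
```

```text
pos [517.7 -11.   74.7] yaw 81.7 xz [-0.002 -0.    -1.   ] t 27.55 f [-21.    3.6  34.5] g 0.531 | shift [-4.260e+00 -1.286e+01  1.000e-02] turn 0.0
```

View pics/d19c.png

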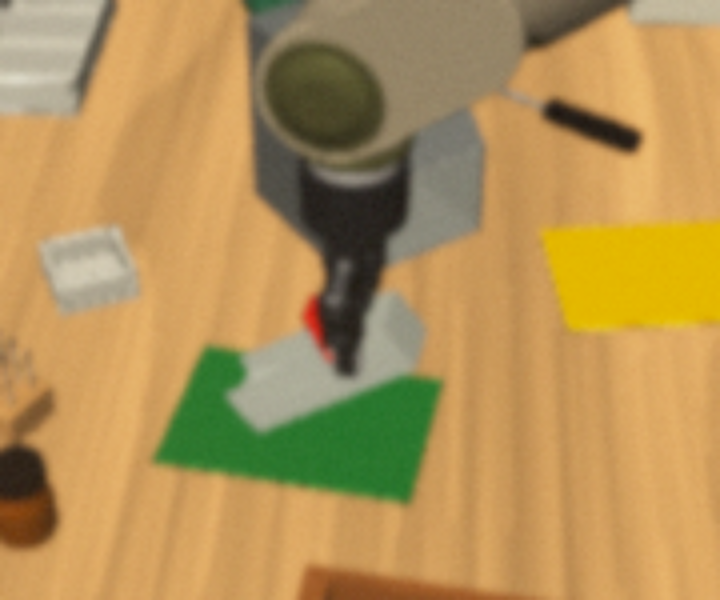

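View pics/w20.png

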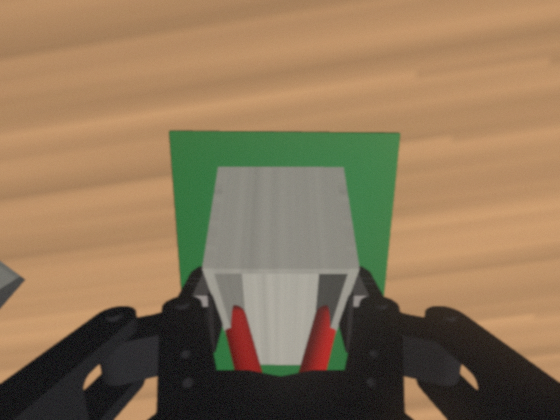

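Call:
send_rows(rows="0.538 -0.3 0 0 0;0.538 0 0.3 0 0;0.538 0.8 0.8 0 0;0.538 1.6 1.3 0 0;0.538 2.4 1.7 0 0;0.538 3.2 2 0 0;0.538 4 2.3 0 0;0.538 4 2.3 0 0", grip_force=20)

```text
time_s: 28.45
eef_pos: [495.9, -8.0, 31.0]
ee_rot: [0.535, -0.462, 0.535, 0.463]
force: [-0.8, -0.3, -1.0]
grip_width: 0.537
```

```bash
python3 -c "
from w import *
to([645,-29.4,10],81.7)
b=capture('side');save(b,'d20.png');im=cv2.imread('pics/d20.png');cv2.imwrite('pics/d20c.png',cv2.resize(im[120:270,200:380],None,fx=4,fy=4))
c,T=wrist('w21.png')
"
```

```text
pos [495.9  -8.   31. ] yaw 81.7 xz [-0.002  0.001 -1.   ] t 28.45 f [-0.8 -0.3 -1. ] g 0.537 | shift [  2.07 -15.07   0.04] turn -0.0
```

View pics/d20c.png

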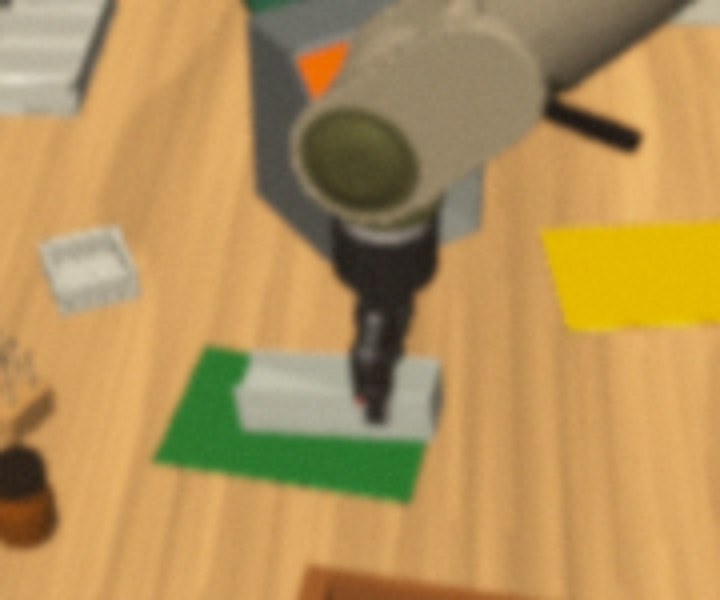

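View pics/w21.png

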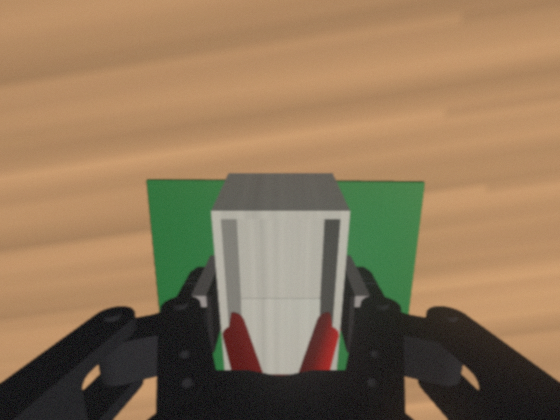

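Call:
send_rows(rows="0.4 0 0 0 0;0.4 0 0 0 0;0.4 -0.8 0 0 0;0.4 -1.2 -1 0 0;0.4 -1.2 -2.4 0 0;0.4 -1.2 -3 0 0;0.4 -1.2 -3 0 0", grip_force=30)

```text
time_s: 29.25
eef_pos: [526.9, -12.7, 44.6]
ee_rot: [0.535, -0.463, 0.535, 0.462]
force: [-1.2, 0.3, -2.0]
grip_width: 0.536
```

```bash
python3 -c "
from w import *
to([645,-29.4,10],81.7)
b=capture('side');save(b,'d21.png');im=cv2.imread('pics/d21.png');cv2.imwrite('pics/d21c.png',cv2.resize(im[190:270,220:320],None,fx=7,fy=7))
c,T=wrist('w22.png')
"
```

```text
pos [526.9 -12.7  44.6] yaw 81.7 xz [ 0.001 -0.    -1.   ] t 29.25 f [-1.2  0.3 -2. ] g 0.536 | shift [  3.47 -11.93   0.05] turn -0.0
```

View pics/d21c.png

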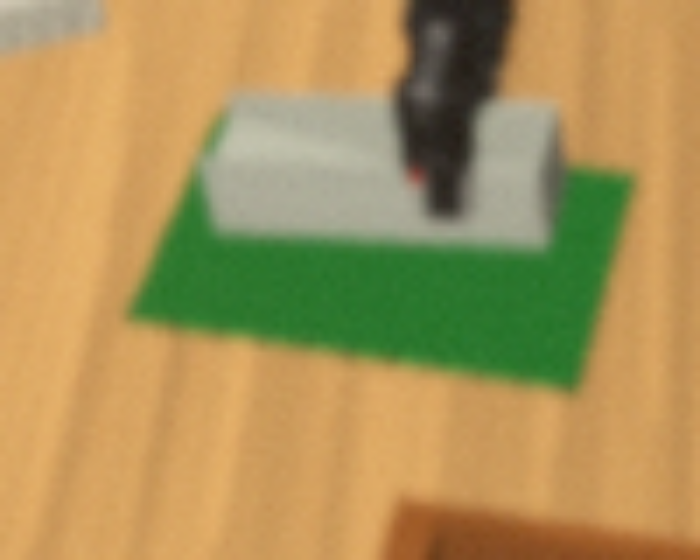

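View pics/w22.png

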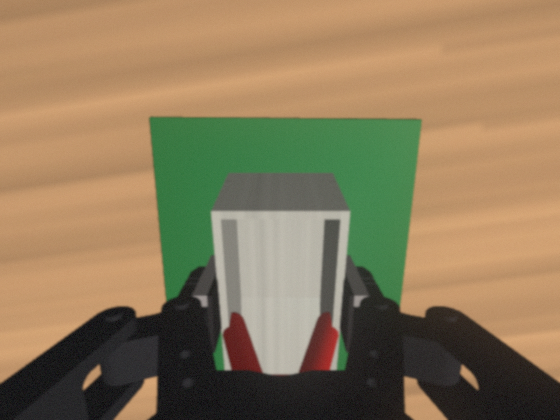

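Call:
send_rows(rows="0.4 0.6 0.3 0 0;0.4 1 0.6 0 0;0.538 1.2 0.6 0 0;0.538 1.6 0.6 0 0;0.538 2 0.6 0 0;0.538 2.4 0.6 0 0;0.538 2.8 0.6 0 0;0.538 2.8 0.6 0 0", grip_force=20)

```text
time_s: 30.15
eef_pos: [520.6, -11.7, 16.0]
ee_rot: [0.535, -0.462, 0.535, 0.462]
force: [-0.7, 1.1, -1.4]
grip_width: 0.539
```

```bash
python3 -c "
from w import *
to([645,-29.4,10],81.7)
b=capture('side');save(b,'d22.png');im=cv2.imread('pics/d22.png');cv2.imwrite('pics/d22c.png',cv2.resize(im[190:270,220:320],None,fx=7,fy=7))
c,T=wrist('w23.png')
"
```

```text
pos [520.6 -11.7  16. ] yaw 81.7 xz [ 0.  0. -1.] t 30.15 f [-0.7  1.1 -1.4] g 0.539 | shift [  0.6  -12.57   0.05] turn -0.0
```

View pics/d22c.png

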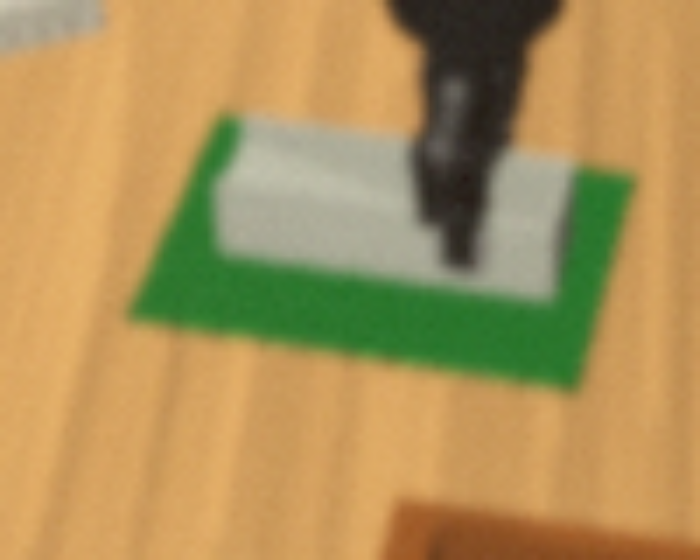

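View pics/w23.png

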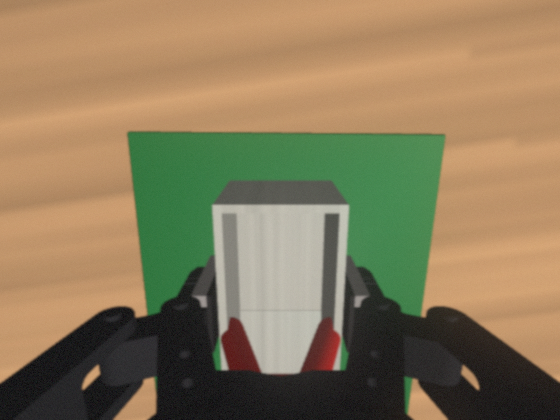

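Call:
send_rows(rows="0.538 0.3 0 0 0;0.538 0.6 0 0 0;0.538 0.8 0 0 0;0.538 0.8 0 0 0", grip_force=20)

```text
time_s: 30.65
eef_pos: [520.9, -11.7, 8.6]
ee_rot: [0.535, -0.463, 0.535, 0.462]
force: [-0.3, 0.3, 3.3]
grip_width: 0.536
```

```bash
python3 -c "
from w import *
to([645,-29.4,10],81.7)
"
```

```text
pos [520.9 -11.7   8.6] yaw 81.7 xz [ 0.001 -0.    -1.   ] t 30.65 f [-0.3  0.3  3.3] g 0.536 | shift [ -0.13 -12.54   0.05] turn -0.0
```

Call:
send_rows(rows="0.56 0 0 0 0;0.6 0 0 0 0;0.75 0 0 0 0;0.9 0 0 0 0;0.9 -0.5 0 0 0;0.9 -3 0 0 0;0.9 -7 0 0 0;0.9 -12 0 0 0;0.9 -16 0 0 0;0.9 -16 0 0 0")

```text
time_s: 31.65
eef_pos: [522.8, -12.1, 174.0]
ee_rot: [0.537, -0.465, 0.533, 0.459]
force: [0.1, -0.2, 0.2]
grip_width: 0.9
```

```bash
python3 -c "
from w import *
c,T=wrist('w24.png',['scrap_cup','bar1'])
b=capture('side');save(b,'d23.png');im=cv2.imread('pics/d23.png');cv2.imwrite('pics/d23c.png',cv2.resize(im[190:270,220:320],None,fx=7,fy=7))
"
```

```text
scrap_cup [([559.8, -18.9, 3.7], 0.67)]
bar1 []
```

View pics/w24.png

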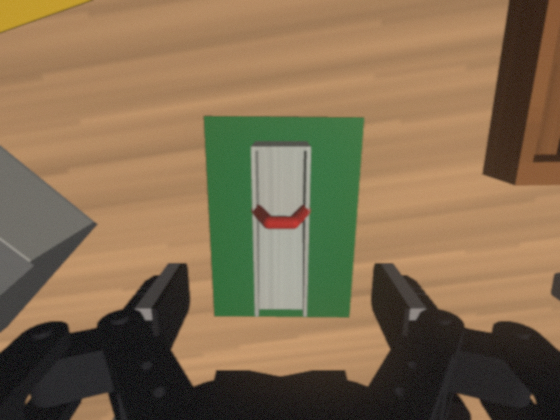

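View pics/d23.png

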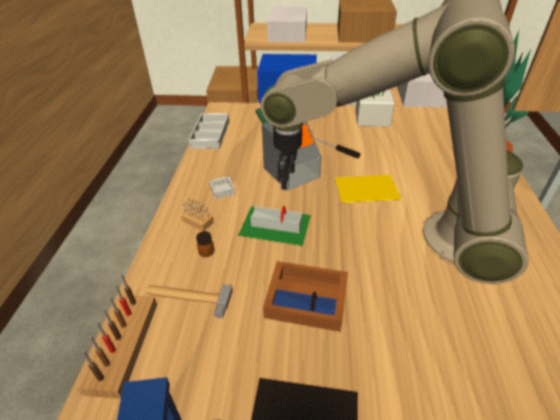

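View pics/d23c.png

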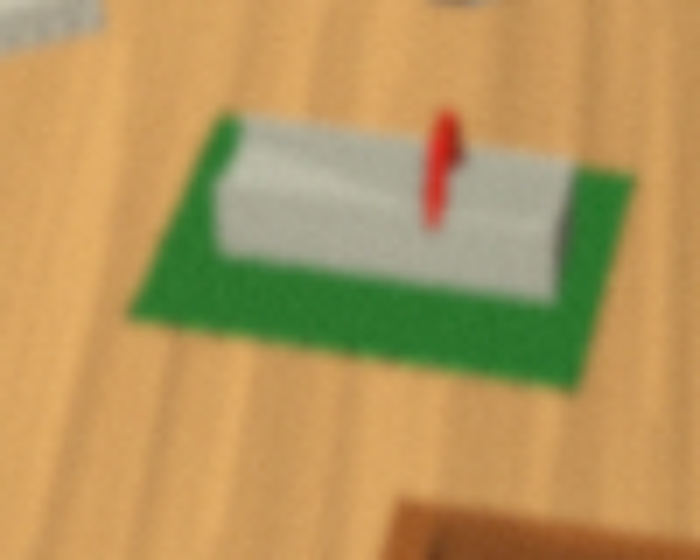

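```bash
python3 -c "
from w import *
a=capture('scene');save(a,'s5.png')
im=cv2.imread('pics/s5.png');cv2.imwrite('pics/s5c.png',cv2.resize(im[140:330,120:370],None,fx=3,fy=3))
"
```

```text
(no output)
```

View pics/s5c.png

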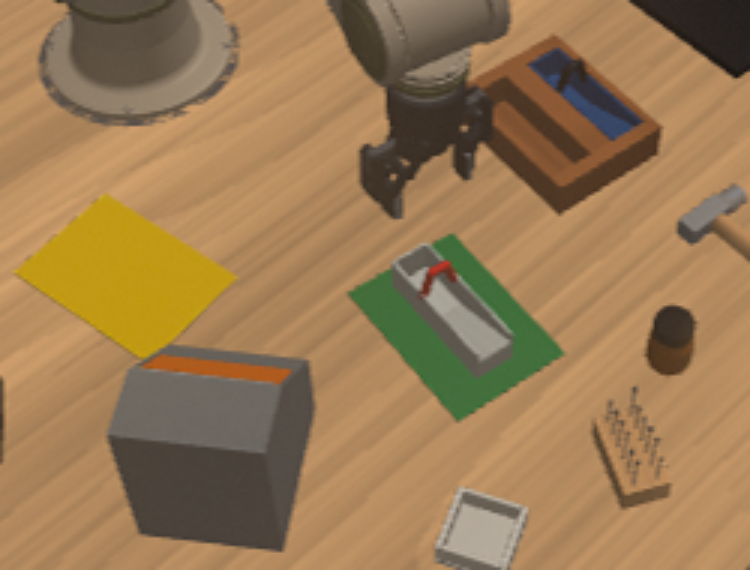

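The cup stands empty and upright on the green mat at (450,310), the flap is shut at (215,368), the blue cup is in its pocket, and no stray bars show.

```bash
python3 -c "
from h import *
print(workorder.finish_job(), ctrl.sense()['time_s'])"
```

```text
the job is handed in; nothing more can be done
the job is handed in; nothing more can be done
```

I completed the job and handed it in at about 31.8 s, inside the 70 s limit.

**What I did**
- I lifted the scrap cup straight out of its pocket by the red bail, stood it on the green mat, let go and took it again by its body.
- The moves cannot pitch the tool. I let the cup pivot to about 29° in a light grip against the mat, and the bars stayed in.
- I pushed the flap inward with the cup's front edge. Pushing on against the flap swung the cup to nearly 80°, and I shook it there.
- I lifted the cup clear, laid it back level on the mat with its front edge as the pivot, and let go.

**Last checks**
- **Cup:** it stands empty and upright, near the middle of the green mat, and the gripper is well clear of it.
- **Flap:** it is shut.
- **Blue cup and other things:** the blue cup is in its pocket, and the other things in view look where they were.
- **Bars:** none shows in the cup or on the bench. The wrist force fell from about 3 N to 1.5 N, which fits an empty cup. I could not see into the bin, so the bars being there is inferred.

**What went less well**
- While laying the cup back, its front edge pressed on the mat with up to 49 N at the wrist. That force went through the cup and stayed under the 120 N wrist limit.
- The cup also shifted by a centimetre or so in the grip, so I moved it forward on the mat before letting go.

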